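# Try the hinged ceramic gift boxes and reject the stiff one

### The arm

A 6-joint arm with a two-finger parallel gripper is mounted at the origin on the work surface. World frame = base frame: x ahead of the robot, y to its left, z up, the work surface at z = 0. Lengths are in m, angles in rad, forces in N, time in s.
With the tool pointing down it reaches from about 0.225 to 0.725 m from the base axis. Payload 3.1 kg.
Tool frame: the origin (TCP) lies at the very end of the fingers, on their centre line; the grasp point (between the pads) lies 19 mm behind it; y points along the fingers, x is the direction in which the jaws open and shut, and the axes are right-handed (so a half turn about y gives the same grasp; the last joint's range is limited). The gripper opens to 85 mm and grips with 20 to 120 N. Pads are 22 mm wide; open, the fingers measure 114 mm over their backs; the gripper's body (76 mm by 85 mm) begins 54 mm behind the grasp point. The pads swing forward as they close: fully open they stand 13 mm farther back than shut.
Start: joints at [-1.345, 0.048, 0.099, 1.622, 0, 1.443], TCP at [0.182, -0.492, 0.231] pointing down, gripper open.
Joint ranges: [-2.91, 2.91], [-0.99, 1.94], [-1.21, 1.42], [-2.12, 2.29], [-1.49, 1.47], [-3.14, 3.14]. Speed limits (rad/s): [2.79, 2.79, 3.14, 3.14, 3.14, 3.14].

### API

Orientations are given as a unit quaternion [x, y, z, w].
In Python, from rig import sensors, vision, job gives the robot as it stands. The module is installed in compiled form; this text tells all that it offers.
- The arm moves only by the tool play_rows, never from a script. Its argument "increments" is one flat list of numbers, 5 for each row, row after row: the closure in counts, from 0 (fully open) to 255 (shut), then the shift along the world's x, y, z in cm, then the turn about the world's z in degrees. A call has 1 to 8 rows; each row shifts and turns the pose as measured when the row begins; what a row does not reach is not made up. A row lasts 1/8 s, in which the tool goes at most 62.5 mm and 10.7 degrees, less where a joint would pass 70% of its speed; a pose out of reach is approached as far as the arm can. A call is refused whole if a number of a shift passes 6.25 or a number of a turn 10.7, either way. A call with a gripper value outside its range is refused whole. The fingers move at their own pace and stop on an object; "newtons" is the grip in N (left out, the last holds). Time passes only in rows, so rows that do not move let the fingers close. It gives the time, the measured TCP pose, the force and the opening at its end, in the units of the state.
- sensors.get_obs(): the state, without advancing time (a new reading comes with each control period).
- vision.camera(name): name is "scene" or "side" or "wrist"; returns the picture (400x640x3 uint8, red, green, blue); there is no depth.
- vision.camera_info(name): a dict with "K" (3x3 intrinsics, pixels), "k1" (the pictures are not rectified: a ray, as slopes to the right and down, at radius r is drawn at 1 + k1 r^2 times it, then the intrinsics apply), "R" (3x3) and "t" (3): a world point X has camera coordinates R X + t; the wrist camera has in their place "T_tool_cam" (4x4, takes a point from camera to tool coordinates, whose origin is the TCP and whose axes are the tool frame's). Camera axes: x right, y down, z forward; pixel columns grow to the right and rows downward; lengths in m; the calibration is good to about 2 mm. A picture is of the moment at which its call begins: read the wrist's pose just before it. camera_info takes no time and is no camera call.
- job.job_done(): hands the job in, once; it reports no verdict.
Trained networks look in the newest picture that a camera, given by its name, has taken for a name from the list of things; names that differ only in an ending like _2 or _b are one class to them, and where a whole thing is asked for, a point or a joint stands for the part that bears it (a point fixed in the world has none). Each returns a list of dicts, best first, with "score" (0 to 1); they miss things now and then, are a little off and sometimes report something else, mostly with a low value. They report only what shows in the picture. A call takes as long as a camera call. They do not tell look-alikes from the thing itself.
- vision.recognise(name, camera): "box" ([left, top, width, height] in pixels, round what is visible of it).
The state is a dict: "time": time; "qpos": joint angles; "qd": joint speeds; "joint_torque": joint torques, N m; "position": TCP position; "orientation": TCP orientation; "contact_force": force on the tool from outside, world axes, zero at the start; "torque": the same for the moment, N m; "finger_gap": finger opening in m.
Only numpy, scipy, OpenCV 4.12 (cv2) and the standard library are available. Lean on these libraries where they do the work, as an engineer would, in place of code of your own. Each camera call takes 0.05 s, during which the arm holds its last target.

### The job

Try the hinge of each of the three red ceramic gift boxes by raising its lid. Leave every good box where it is with its lid swung fully open, ready for filling. A lid that is stiff stays hanging part-way when you let go: let it hang by itself for a moment to be sure, then shut it and set that box gently, upright, on the floor of the red reject tray. Do not disturb the other ceramics.

Things in the scene. Friction and masses are not known exactly. Their poses are not given: they have to be found in the camera images.
- box_a: red ceramic gift box, white ribbon and bow; one of three alike. Loose on the table; body 0.4 kg, 95 deep (x) x 60 wide (y) x 55 mm tall, walls 8 mm; lid 0.12 kg, 12 mm thick; bow 10 mm high at the lid's middle. Origin: centre of underside. -x is the front (brass knob), +x the back (hinge). Lid shut, it can be grasped from above across its 60 mm width
- box_b: second gift box, same as box_a in looks, size, axes and origin. Any box may be stiff. A good lid is loose (hinge friction 0.003 Nm): let go below upright, it drops shut by its own weight. A stiff hinge is bent: its lid hangs wherever it is left (0.12 Nm, about 1 N more to lift at the knob) and binds at about 1.1 rad; forcing it farther tips the box
- box_c: third gift box, same as box_a in looks, size, axes and origin. A box, stiff or not, stays on the table when its lid is led slowly along its arc by the knob. Fingers left beside the knob after letting go can catch the falling lid's front edge: draw them back to the front. A good lid swung past upright falls open against its stop
- box_a_lid (a joint): lid angle of box_a in rad: 0 shut, 1.57 upright, 1.9 fully open against its stop (a good lid rests there by itself). The hinge pin runs along the box's y, 51.5 mm behind the box's origin (+x) and 55 mm above its underside; opening lifts the front edge up and back
- box_b_lid (a joint): lid angle of box_b, same as box_a_lid
- box_c_lid (a joint): lid angle of box_c, same as box_a_lid
- box_a_knob (a point): centre of the brass ball knob (16 mm diameter, 6 mm neck) 26 mm ahead of the front edge of box_a's lid; moves with the lid. Shut, it is 73.5 mm in front of the box's origin and 61 mm above its underside; it circles the hinge pin at a radius of 125 mm. It can be pinched from above, a finger either side of it in y, and turns between the fingers as the lid swings
- box_b_knob (a point): knob of box_b, same as box_a_knob
- box_c_knob (a point): knob of box_c, same as box_a_knob
- red_tray_floor (a point): red plastic reject tray, fixed, 260 (x) x 190 (y) mm outside, walls 4 mm thick and 45 mm high with a lip 7 mm out; this point is the centre of its inner floor, 4 mm above the table. A small pumpkin lies at its +x end; the -x half is free
- pumpkin: bystander: small orange ceramic pumpkin, 56 mm wide, 46 mm high, lying in the red tray; origin at its underside
- white_tray_floor (a point): white plastic tray of the same size, fixed, holding other stock; centre of its inner floor. Nothing is to go in it
- gnome: bystander: ceramic gnome, 85 mm tall, 38 mm wide, in the white tray; origin at its underside
- mug: bystander: blue ceramic mug, 75 mm tall, 72 mm wide, in the white tray; origin at its underside
- snowman: bystander: ceramic snowman, 85 mm tall, 50 mm wide, on the table beyond the boxes; origin at its underside
Not all that is in view belongs to the job. Leave any turquoise look-alike of the box_a alone.

How it is judged:
By the outcome, as a careful person would: the job done as asked, in the order asked, and still so for the second after the job is handed in, with the robot touching nothing.
It also fails if it takes over 72 s, if anything falls off the work surface, if the arm or the gripper's body presses on something with over 40 N, if the wrist force passes 120 N, or if a joint passes its speed limit or range.

## Working session

There is one attempt and no reset: what is moved stays moved. The work goes in short steps, Python scripts to look and compute and a tool call to move; the robot and the scene stay as the last step left them, time stands still between calls to the robot, and variables do not carry over. Pictures are saved under pics/ and viewed, and the job is handed in when it is done.

Besides the shell and the picture viewer there is one more tool, called after "Emit:" in YAML: its name, and indented under it one key for each argument. play_rows: Moves the arm, as the interface text tells. Its arguments: {"type":"object","properties":{"increments":{"type":"array"},"newtons":{"type":"number"}},"required":["increments"]}

```bash
mkdir -p pics; python3 - <<'E'
from rig import sensors, vision
import cv2
o=sensors.get_obs();print(o)
for n in ['scene','side','wrist']:
    im=vision.camera(n);cv2.imwrite(f'pics/{n}0.png',im[:,:,::-1])
    print(n,vision.camera_info(n))
    if n!='wrist':
        for k in ['box_a','box_a_knob','pumpkin','snowman']:
            print(k,[(r['box'],round(r['score'],2)) for r in vision.recognise(k,n)])
print(sensors.get_obs()['time'])
E
```

```text
{'time': 0.0, 'qpos': array([-1.34477858e+00,  4.87371093e-02,  9.75981758e-02,  1.62198822e+00,
        4.32427035e-05,  1.44299509e+00]), 'qd': array([-0.00046975,  0.00110638,  0.00090914,  0.00163279,  0.00032414,
        0.00071336]), 'joint_torque': array([ 1.08642627e-03, -3.38785601e+01,  3.20013213e+01,  2.03521707e-02,
       -8.53082042e-05, -3.96395620e-06]), 'position': array([ 0.18176771, -0.49188715,  0.23012442]), 'orientation': array([-0.57962508,  0.40480215, -0.40360147,  0.58075454]), 'contact_force': array([-0.35180127, -0.34485904, -0.62741616]), 'torque': array([-0.03629665,  0.00684524, -0.05138536]), 'finger_gap': 0.08498356076284361}
scene {'K': array([[520.91059284,   0.        , 319.22874134],
       [  0.        , 520.91059284, 209.93494071],
       [  0.        ,   0.        ,   1.        ]]), 'k1': -0.11772059382118766, 'R': array([[ 0.86387868,  0.50368237,  0.00420686],
       [ 0.29806476, -0.50445028, -0.81036246],
       [-0.40604313,  0.70130877, -0.58591381]]), 't': array([-0.51440371, -0.12217643,  1.50625196])}
box_a [([251.3, 231.7, 51.3, 52.0
[... 905 characters left out ...]
0, 25.5], 0.83)]
pumpkin [([276.9, 281.9, 31.3, 22.8], 0.76), ([258.8, 269.3, 142.0, 83.5], 0.42)]
snowman [([256.7, 190.1, 11.4, 32.4], 0.71)]
wrist {'K': array([[357.85986359,   0.        , 322.99897704],
       [  0.        , 357.85986359, 197.68077205],
       [  0.        ,   0.        ,   1.        ]]), 'k1': -0.028094991082275082, 'T_tool_cam': array([[ 9.99999595e-01,  6.10670803e-04, -6.60563307e-04,
        -6.77482434e-04],
       [ 8.21847814e-04, -3.21560386e-01,  9.46888717e-01,
        -1.43152995e-01],
       [ 3.65826302e-04, -9.46888877e-01, -3.21560758e-01,
         8.14647367e-02],
       [ 0.00000000e+00,  0.00000000e+00,  0.00000000e+00,
         1.00000000e+00]])}
0.55
```

View pics/scene0.png

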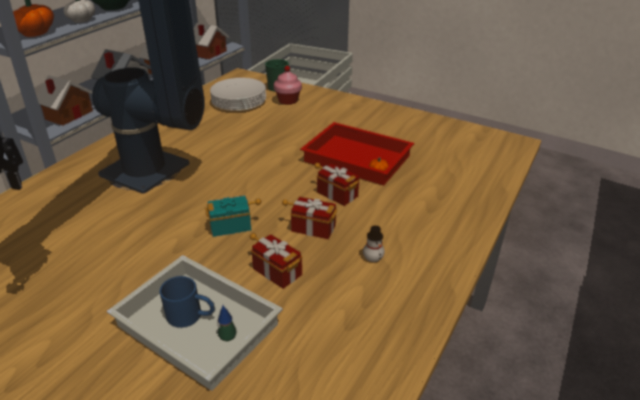

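View pics/side0.png

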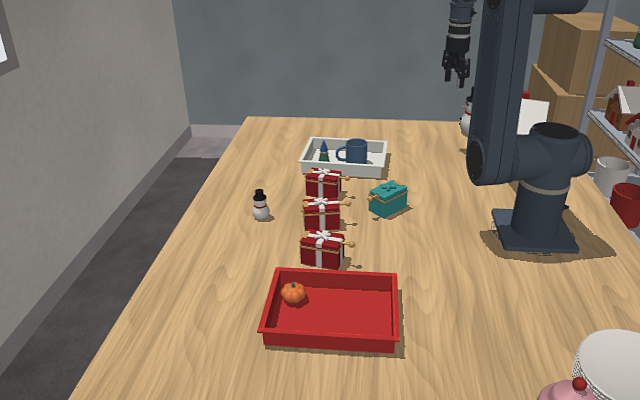

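```bash
python3 -c "
import cv2
a=cv2.imread('pics/scene0.png')[170:300,180:400];b=cv2.imread('pics/side0.png')[150:250,240:420]
cv2.imwrite('pics/c0.png',cv2.resize(a,None,fx=3.5,fy=3.5,interpolation=2));cv2.imwrite('pics/c1.png',cv2.resize(b,None,fx=4.4,fy=4.4,interpolation=2))"
```

```text
(no output)
```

View pics/c0.png

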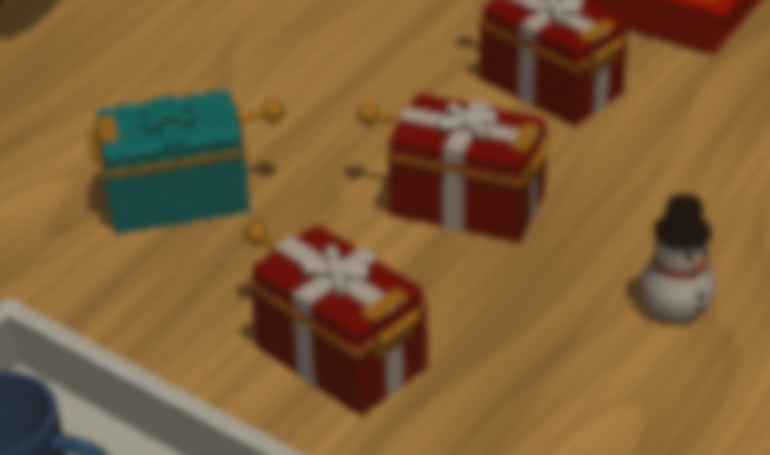

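View pics/c1.png

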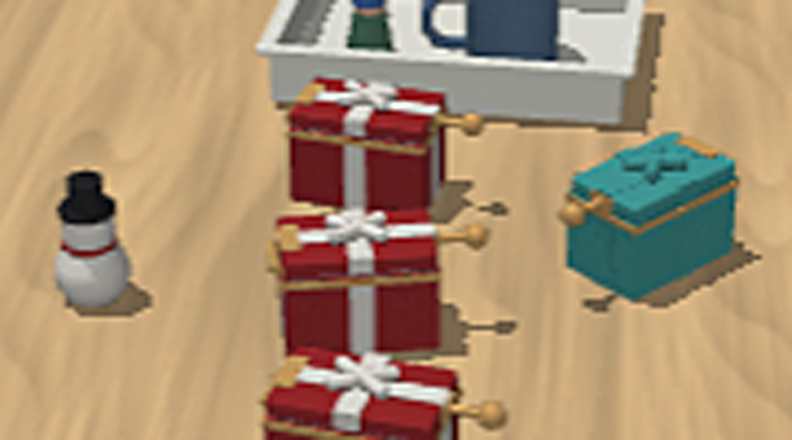

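```bash
cat > h.py <<'E'
import numpy as np, cv2
from rig import sensors, vision
from scipy.spatial.transform import Rotation as Ro
def cam(name,obs=None):
    i=vision.camera_info(name);K=i['K'];k1=i['k1']
    if name=='wrist':
        R=Ro.from_quat(obs['orientation']).as_matrix();T=np.eye(4);T[:3,:3]=R;T[:3,3]=obs['position']
        M=np.linalg.inv(T@i['T_tool_cam']);return K,k1,M[:3,:3],M[:3,3]
    return K,k1,i['R'],i['t']
def proj(c,X):
    K,k1,R,t=c;X=np.atleast_2d(X);p=X@R.T+t;s=p[:,:2]/p[:,2:];s=s*(1+k1*(s**2).sum(1,keepdims=True))
    return s*[K[0,0],K[1,1]]+[K[0,2],K[1,2]]
def ray(c,px):
    K,k1,R,t=c;d=np.array([(px[0]-K[0,2])/K[0,0],(px[1]-K[1,2])/K[1,1]]);s=d.copy()
    for _ in range(20): s=d/(1+k1*(s@s))
    return -R.T@t, R.T@np.array([s[0],s[1],1])
def onz(c,px,z):
    o,d=ray(c,px);return o+d*(z-o[2])/d[2]
def boxpts(x,y,yaw,lid=0.):
    # features: knob, bow top, lid top corners(4), bottom corners(4) in box frame
    h=np.array([.0515,0,.055])
    def L(p):
        p=np.array(p,float)-h;c,s=np.cos(lid),np.sin(lid)
        # opening: front(-x) goes up: 
        return h+np.array([p[0]*c+p[2]*s,p[1],-p[0]*s+p[2]*c])
    P={'knob':L([-.0735,0,.061]),'bow':L([0,0,.077])}
    for a,sx in (('f',-.0475),('b',.0475)):
        for b,sy in (('r',-.03),('l',.03)):
            P['L'+a+b]=L([sx,sy,.067]);P['B'+a+b]=np.array([sx,sy,0])
    c,s=np.cos(yaw),np.sin(yaw);Rz=np.array([[c,-s,0],[s,c,0],[0,0,1]])
    return {k:Rz@v+[x,y,0] for k,v in P.items()}
E
python3 - <<'E'
from h import *
s=cam('side');c=cam('scene')
for k in [(352,244.1),(348.6,203.6),(347.5,178.2)]: print('side knob',onz(s,k,.061))
for k in [(285.1,202.6),(253.4,236.3)]: print('scene knob',onz(c,k,.061))
# red tray rim corners side
for k in [(275,269),(397,272),(399,342),(264,338)]: print('tray rim',onz(s,k,.045))
print('turq knob',onz(s,(370,198.5),.061)); print('snow',onz(s,(261,219),0),'pump',onz(s,(293,303),.004))
print('white rim',[onz(s,k,.045) for k in [(304,138),(387,140),(385,169),(301,162)]])
o=sensors.get_obs();print(Ro.from_quat(o['orientation']).as_matrix())
E
python3 -c "
import cv2
a=cv2.imread('pics/scene0.png')[150:250,260:380]
cv2.imwrite('pics/c2.png',cv2.resize(a,None,fx=5,fy=5,interpolation=2));b=cv2.imread('pics/side0.png')[190:280,280:380];cv2.imwrite('pics/c3.png',cv2.resize(b,None,fx=6,fy=6,interpolation=2))"
```

```text
side knob [0.4808578  0.18327349 0.061     ]
side knob [ 0.50050932 -0.00522537  0.061     ]
side knob [ 0.51271678 -0.15230698  0.061     ]
scene knob [ 0.50375668 -0.00732141  0.061     ]
scene knob [ 0.5146213  -0.15223358  0.061     ]
tray rim [0.65095508 0.27423467 0.045     ]
tray rim [0.37505717 0.26063739 0.045     ]
tray rim [0.37499184 0.47449423 0.045     ]
tray rim [0.63238072 0.48849902 0.045     ]
turq knob [ 0.44367757 -0.03749264  0.061     ]
snow [ 0.74626906 -0.0032319   0.        ] pump [0.60115211 0.33874558 0.004     ]
white rim [array([ 0.68818479, -0.47900258,  0.045     ]), array([ 0.39416829, -0.48210885,  0.045     ]), array([ 0.40164126, -0.25371358,  0.045     ]), array([ 0.67094055, -0.28359058,  0.045     ])]
[[ 3.46431666e-01  2.88185028e-06  9.38075211e-01]
 [-9.38075211e-01  1.21952660e-05  3.46431665e-01]
 [-1.04417125e-05 -1.00000000e+00  6.92821860e-06]]
```

View pics/c3.png

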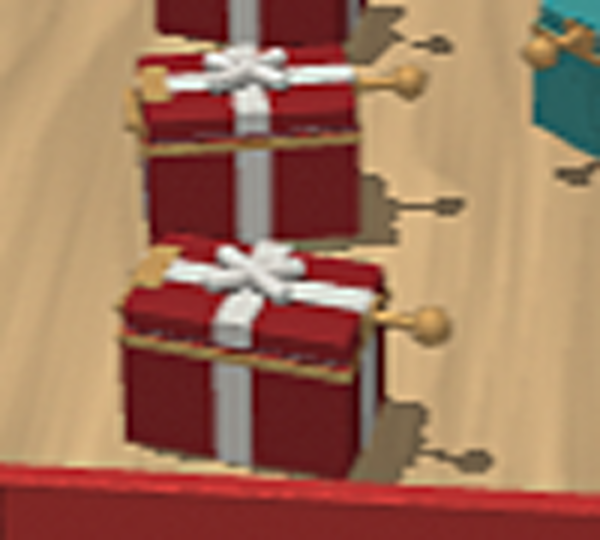

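Emit:
play_rows:
  increments: [0,2.8,4.3,0.7,10,0,2.8,4.3,0.7,10,0,2.8,4.3,0.7,10,0,2.8,4.3,0.7,10,0,2.8,4.3,0.7,10,0,2.8,4.3,0.7,10,0,2.8,4.3,0.7,10,0,2.8,4.3,0.7,10]

```text
time: 1.55
position: [0.4095, -0.1405, 0.2884]
orientation: [0.704, 0.078, -0.075, -0.702]
contact_force: [0.3, -0.5, 0.1]
finger_gap: 0.0853
```

Emit:
play_rows:
  increments: [0,1.5,2.2,0.2,10.6,0,1.5,2.2,0.2,10.6,0,1.5,2.2,0.2,10.6,0,1.5,2.2,0.2,10.6,0,1.5,2.2,0.2,10.6,0,1.5,2.2,0.2,10.6,0,1.5,2.2,0.2,10.6,0,0.5,0.5,0,4]

```text
time: 2.55
position: [0.5246, 0.0275, 0.3048]
orientation: [0.492, 0.511, -0.505, -0.491]
contact_force: [0.5, 0.3, -0.4]
finger_gap: 0.0857
```

```bash
cat >> h.py <<'E'
def yaw(o):
    m=Ro.from_quat(o['orientation']).as_matrix();return np.degrees(np.arctan2(m[1,0],m[0,0]))
def shot(name,tag):
    o=sensors.get_obs();im=vision.camera(name);cv2.imwrite(f'pics/{tag}.png',im[:,:,::-1])
    print(o['time'],o['position'].round(4),round(yaw(o),2),o['contact_force'].round(2),round(o['finger_gap'],4))
    np.save(f'pics/{tag}.npy',np.r_[o['position'],o['orientation']]);return o,im
E
python3 - <<'E'
from h import *
shot('wrist','w1')
for k in ['box_a','box_a_knob']:
  print(k,[(r['box'],round(r['score'],2)) for r in vision.recognise(k,'wrist')])
E
```

```text
2.55 [0.5246 0.0275 0.3048] 91.92 [ 0.51  0.32 -0.38] 0.0857
box_a [([271.7, 118.6, 65.3, 121.4], 0.79), ([400.4, 113.2, 88.7, 112.0], 0.73), ([153.3, 1.1, 118.5, 86.2], 0.73), ([122.0, 130.2, 79.0, 112.5], 0.56)]
box_a_knob [([122.7, 130.2, 56.6, 110.5], 0.93), ([152.7, 0.0, 115.0, 82.9], 0.88)]
```

View pics/w1.png

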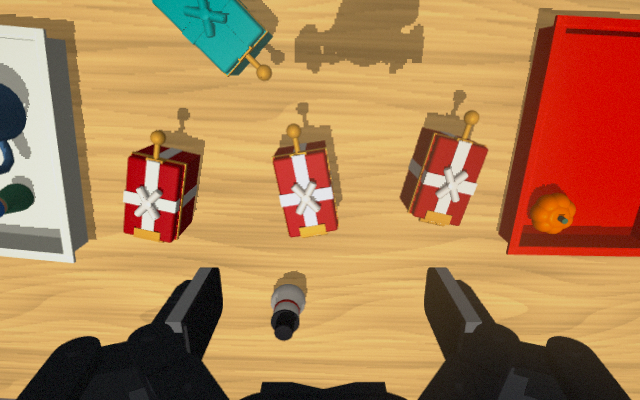

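Wrist view: the three red boxes sit at about (160,190), (305,185) and (450,175), knobs towards the robot. The turquoise look-alike is at (215,35), to be left alone. The red tray is on the right with the pumpkin at (552,212), and the snowman is at (287,310).

```bash
python3 -c "
import cv2
a=cv2.imread('pics/w1.png')
for i,x in enumerate((105,255,390)):
    cv2.imwrite(f'pics/k{i}.png',cv2.resize(a[100:250,x:x+110],None,fx=4,fy=4,interpolation=2))
import numpy as np
cv2.imwrite('pics/kk.png',cv2.hconcat([cv2.resize(a[100:250,x:x+110],None,fx=2.4,fy=4,interpolation=2) for x in (105,255,390)]))"
```

```text
(no output)
```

View pics/kk.png

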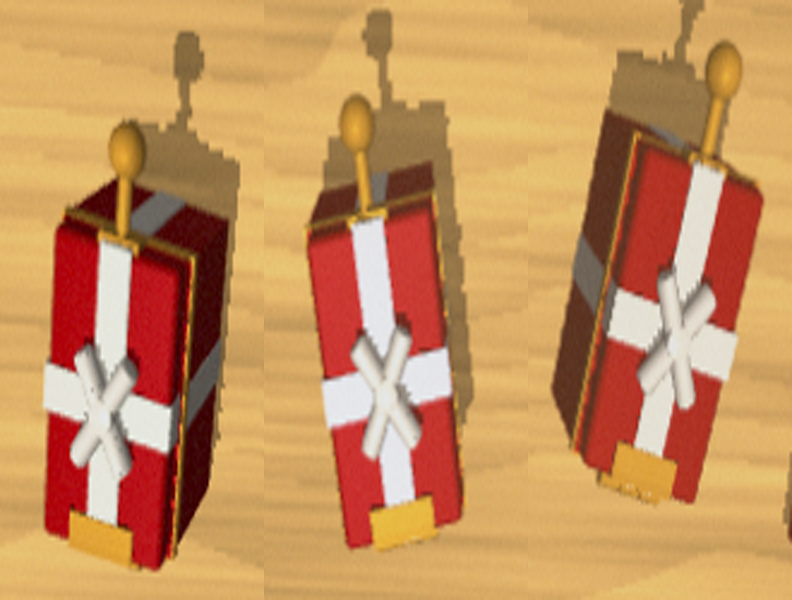

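```bash
cat > fit.py <<'E'
from h import *
from scipy.optimize import least_squares
v=np.load('pics/w1.npy');c=cam('wrist',dict(position=v[:3],orientation=v[3:]))
D={'R':dict(knob=(157.9,137.5),Lfr=(131.3,157),Lfl=(184.2,164.5),Lbl=(171.7,242),Lbr=(124.6,233),bow=(147.9,203.3)),
'M':dict(knob=(293.8,130.75),Lfr=(273.3,158.8),Lfl=(324.2,151.3),Lbl=(337.5,229.5),Lbr=(289.6,236.5),bow=(306.7,198)),
'L':dict(knob=(471.7,118.3),Lfr=(436.7,137.5),Lfl=(487.9,148.8),Lbl=(457.5,225),Lbr=(415.8,215),bow=(453.3,185))}
side={'L':(352,244.1),'M':(348.6,203.6),'R':(347.5,178.2)}
for n,d in D.items():
    ks=list(d)
    f=lambda p:np.concatenate([(proj(c,boxpts(*p)[k])[0]-d[k]) for k in ks])
    r=least_squares(f,[.57,0,0]);P=boxpts(*r.x)
    print(n,r.x[:2].round(4),'yaw',np.degrees(r.x[2]).round(1),'knob',P['knob'].round(4),'res',r.fun.reshape(-1,2).round(1).tolist())
    print('  side knob px',proj(cam('side'),P['knob']).round(1),side[n],'hinge',(r.x[:2]+.0515*np.array([np.cos(r.x[2]),np.sin(r.x[2])])).round(4))
# tray corners
for k in [(557,16),(508,253)]: print('tray rim',onz(c,k,.045))
print('pump',onz(c,(552,214),.03),'turq knob',onz(c,(264,72),.061),'snow top', onz(c,(284,330),.085))
E
python3 fit.py
```

```text
R [ 0.5809 -0.162 ] yaw -11.3 knob [ 0.5088 -0.1476  0.061 ] res [[2.1, -0.9], [-3.2, -2.3], [-1.2, 2.3], [3.0, 1.2], [-1.0, -0.5], [0.4, 0.5]]
  side knob px [[348.7 179. ]] (347.5, 178.2) hinge [ 0.6314 -0.1722]
M [0.5693 0.0123] yaw 11.4 knob [ 0.4973 -0.0022  0.061 ] res [[0.5, -0.8], [-2.0, 0.4], [1.7, -1.2], [1.6, 0.3], [-1.2, 1.1], [-0.7, 0.6]]
  side knob px [[349.7 204.2]] (348.6, 203.6) hinge [0.6198 0.0224]
L [0.5496 0.1718] yaw -10.7 knob [0.4774 0.1855 0.061 ] res [[-1.4, -0.9], [1.1, -1.7], [2.2, -0.7], [3.0, 1.7], [-4.3, 1.4], [-0.5, 0.9]]
  side knob px [[353.4 244.7]] (352, 244.1) hinge [0.6002 0.1622]
tray rim [0.37244435 0.26645564 0.045     ]
tray rim [0.64578365 0.26941284 0.045     ]
pump [0.59669524 0.32434873 0.03      ] turq knob [ 0.43926812 -0.03371481  0.061     ] snow top [ 0.73911868 -0.01156908  0.085     ]
```

Emit:
play_rows:
  increments: [0,-0.6,-0.8,-4.6,2.4,0,-0.6,-0.8,-4.6,2.4,0,-0.6,-0.8,-4.6,2.4,0,-0.7,-0.8,-4.6,2.2,0,0,0,0,0]
  newtons: 25

```text
time: 3.32
position: [0.4952, -0.0084, 0.1165]
orientation: [0.451, 0.548, -0.541, -0.451]
contact_force: [-0.9, 0.8, 0.4]
finger_gap: 0.0854
```

```bash
python3 - <<'E'
from h import *
shot('wrist','w2')
v=np.load('pics/w2.npy');c=cam('wrist',dict(position=v[:3],orientation=v[3:]))
print(proj(c,[.499,-.004,.061]))
E
```

```text
3.325 [ 0.4952 -0.0084  0.1165] 100.7 [-0.95  0.75  0.37] 0.0854
[[327.33234032 230.36861076]]
```

View pics/w2.png

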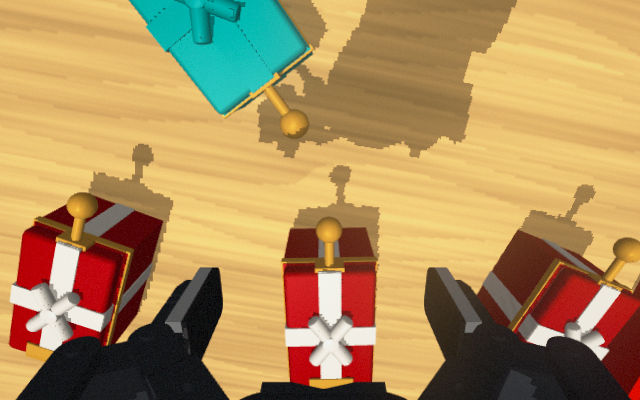

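Emit:
play_rows:
  increments: [0,0.15,0.25,-3.5,0.3,0,0.15,0.25,-3.6,0.3,0,0,0,0,0,255,0,0,0,0,255,0,0,0,0,255,0,0,0,0,255,0,0,0,0]
  newtons: 25

```text
time: 4.25
position: [0.5196, -0.0059, 0.0714]
orientation: [0.464, 0.558, -0.533, -0.435]
contact_force: [0.3, 0.2, -1.4]
finger_gap: 0.0121
```

```bash
cat > arc.py <<'E'
import sys,numpy as np
def arc(yawdeg,th0,th1,n):
    y=np.radians(yawdeg);a=np.linspace(th0,th1,n+1)+.048;x=-.1251*np.cos(a);z=.1251*np.sin(a)
    for dx,dz in zip(np.diff(x),np.diff(z)): print(round(100*dx*np.cos(y),2),round(100*dx*np.sin(y),2),round(100*dz,2))
    print('cum x,y,z cm',100*(x[-1]-x[0])*np.cos(y),100*(x[-1]-x[0])*np.sin(y),100*(z[-1]-z[0]))
arc(*map(float,sys.argv[1:4]),int(sys.argv[4]))
E
python3 arc.py 11.2 0 .6 8; python3 - <<'E'
from h import *
o=sensors.get_obs();print(o['position'],o['contact_force'],o['finger_gap'])
E
```

```text
0.08 0.02 0.93
0.15 0.03 0.93
0.21 0.04 0.91
0.28 0.06 0.89
0.35 0.07 0.87
0.41 0.08 0.84
0.47 0.09 0.81
0.53 0.1 0.77
cum x,y,z cm 2.4734402564089963 0.4897543591724582 6.950699348396151
[ 0.51963366 -0.00591254  0.07139823] [ 0.26187385  0.16949648 -1.38205635] 0.012058397496257835
```

```bash
python3 - <<'E'
from h import *
o=sensors.get_obs();print(o['qpos'],o['qd'],Ro.from_quat(o['orientation']).as_matrix().round(3))
shot('wrist','w3');shot('side','s3')
E
python3 -c "
import cv2
b=cv2.imread('pics/s3.png')[100:290,230:430];cv2.imwrite('pics/c4.png',cv2.resize(b,None,fx=3.1,fy=3.1,interpolation=2))"
```

```text
[-0.14578446  0.00213741 -0.26781422  1.24850852  0.00867958 -0.33852852] [ 0.00032437 -0.00674204  0.00978202  0.005191   -0.00088139  0.00136073] [[-0.192  0.053 -0.98 ]
 [ 0.981  0.001 -0.192]
 [-0.009 -0.999 -0.052]]
4.25 [ 0.5196 -0.0059  0.0714] 101.04 [ 0.26  0.17 -1.38] 0.0121
4.3 [ 0.5197 -0.0059  0.0714] 101.04 [ 0.53  0.6  -0.67] 0.0044
```

View pics/w3.png

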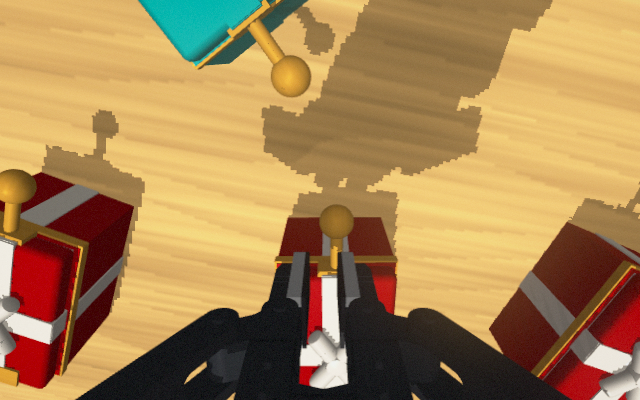

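View pics/c4.png

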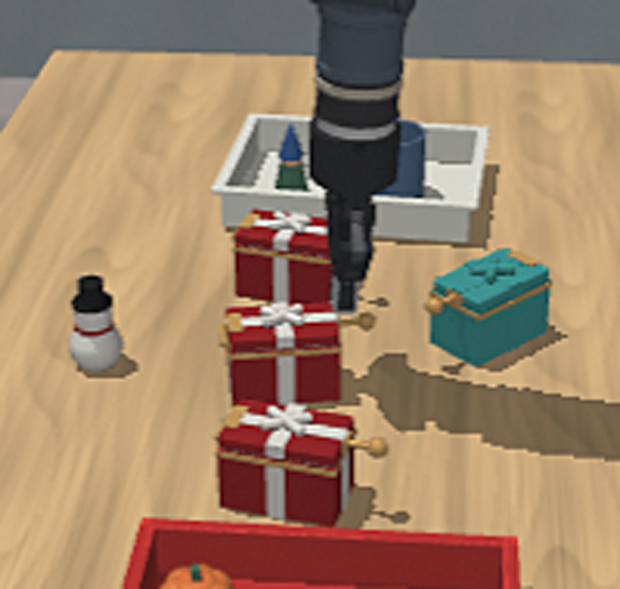

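```bash
python3 - <<'E'
from h import *
for t,px in (('w2',(328.5,229)),('w3',(336.5,222))):
    v=np.load(f'pics/{t}.npy');c=cam('wrist',dict(position=v[:3],orientation=v[3:]))
    print(t,onz(c,px,.061),'tcp px',proj(c,v[:3]))
for px in [(348.6,203.6),(230+365/3.1,100+321/3.1)]: print('side',px,onz(cam('side'),px,.061))
E
```

```text
w2 [ 0.49803322 -0.00346564  0.061     ] tcp px [[321.70049492 271.7991715 ]]
w3 [ 0.4985797 -0.0031771  0.061    ] tcp px [[321.70049492 271.7991715 ]]
side (348.6, 203.6) [ 0.50050932 -0.00522537  0.061     ]
side (347.741935483871, 203.5483870967742) [ 0.50283429 -0.00531084  0.061     ]
```

Emit:
play_rows:
  increments: [255,0,0,1.5,0]

```text
time: 4.47
position: [0.5177, -0.0057, 0.0848]
orientation: [0.462, 0.557, -0.534, -0.437]
contact_force: [-0.3, -0.1, -0.7]
finger_gap: 0.0001
```

Emit:
play_rows:
  increments: [0,-1.1,0.1,1.5,0]

```text
time: 4.6
position: [0.5069, -0.0047, 0.101]
orientation: [0.462, 0.557, -0.534, -0.436]
contact_force: [-0.2, -0.2, 0.3]
finger_gap: 0.0168
```

Emit:
play_rows:
  increments: [0,-1.1,0.1,0,0]

```text
time: 4.72
position: [0.4963, -0.0038, 0.1033]
orientation: [0.463, 0.558, -0.534, -0.435]
contact_force: [0.5, 0.3, -0.3]
finger_gap: 0.0355
```

```bash
python3 - <<'E'
from h import *
o=sensors.get_obs();print(o['time'],o['position'],o['qpos'],o['qd'].round(3));print(Ro.from_quat(o['orientation']).as_matrix().round(3))
E
```

```text
4.725 [ 0.49632774 -0.00383776  0.10325538] [-0.14855115 -0.07409699 -0.27750931  1.31592022  0.00876536 -0.34124721] [-0.012 -0.237 -0.244  0.013 -0.001 -0.011]
[[-0.191  0.052 -0.98 ]
 [ 0.981  0.001 -0.192]
 [-0.009 -0.999 -0.051]]
```

Emit:
play_rows:
  increments: [110,0.2,0,-1.5,0]

```text
time: 4.85
position: [0.4987, -0.0039, 0.0894]
orientation: [0.464, 0.558, -0.533, -0.434]
contact_force: [0.0, 0.7, -0.0]
finger_gap: 0.0483
```

Emit:
play_rows:
  increments: [110,0.1,0,-2.0,0]

```text
time: 4.97
position: [0.5, -0.0039, 0.0687]
orientation: [0.465, 0.559, -0.533, -0.434]
contact_force: [-0.1, -0.6, 0.5]
finger_gap: 0.0486
```

Emit:
play_rows:
  increments: [110,0.1,0,-2.0,0]

```text
time: 5.1
position: [0.5004, -0.0038, 0.0469]
orientation: [0.465, 0.558, -0.533, -0.434]
contact_force: [-0.2, 1.4, 0.2]
finger_gap: 0.0488
```

Emit:
play_rows:
  increments: [180,-0.15,0,0,0]
  newtons: 20

```text
time: 5.22
position: [0.4962, -0.0034, 0.0435]
orientation: [0.463, 0.557, -0.534, -0.436]
contact_force: [-0.8, 0.1, 0.1]
finger_gap: 0.0317
```

Emit:
play_rows:
  increments: [200,0,0,0,0]

```text
time: 5.35
position: [0.4958, -0.0033, 0.0431]
orientation: [0.463, 0.557, -0.534, -0.436]
contact_force: [0.8, 0.3, -0.1]
finger_gap: 0.0184
```

```bash
python3 - <<'E'
from h import *
shot('wrist','w4')
E
```

```text
5.35 [ 0.4958 -0.0033  0.0431] 101.04 [ 0.81  0.27 -0.09] 0.0184
```

View pics/w4.png

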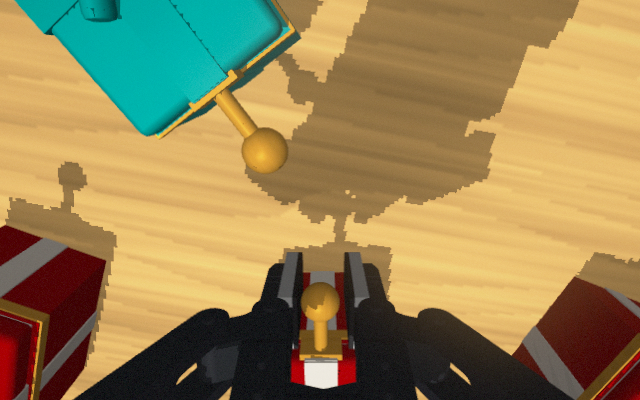

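Emit:
play_rows:
  increments: [200,0.35,0,0.1,0]

```text
time: 5.52
position: [0.4996, -0.0034, 0.0447]
orientation: [0.463, 0.557, -0.534, -0.436]
contact_force: [0.2, 0.8, 0.0]
finger_gap: 0.0184
```

Emit:
play_rows:
  increments: [225,0,0,0,0]

```text
time: 5.65
position: [0.5004, -0.0036, 0.0454]
orientation: [0.463, 0.557, -0.534, -0.436]
contact_force: [-0.2, -0.2, -1.0]
finger_gap: 0.0141
```

Emit:
play_rows:
  increments: [225,0,0,0,0]

```text
time: 5.78
position: [0.5004, -0.0036, 0.0457]
orientation: [0.463, 0.557, -0.534, -0.436]
contact_force: [-1.3, 0.8, 0.7]
finger_gap: 0.0139
```

```bash
python3 - <<'E'
from h import *
shot('wrist','w5')
E
```

```text
5.775 [ 0.5004 -0.0036  0.0457] 101.03 [-1.34  0.76  0.67] 0.0139
```

View pics/w5.png

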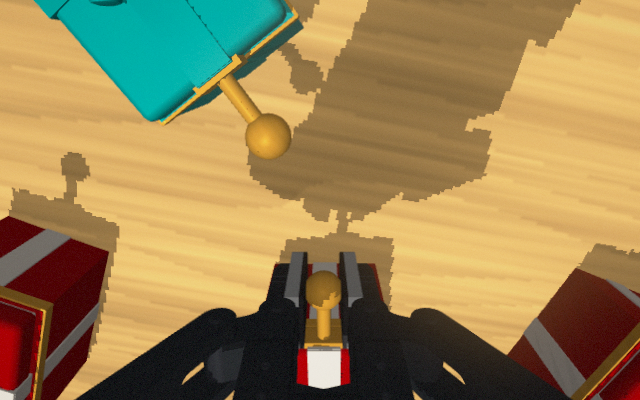

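Emit:
play_rows:
  increments: [235,0.08,0.02,0.93,0,235,0.15,0.03,0.93,0,235,0.21,0.04,0.91,0,235,0.28,0.06,0.89,0]

```text
time: 6.32
position: [0.5083, -0.0018, 0.0846]
orientation: [0.463, 0.558, -0.533, -0.435]
contact_force: [0.6, 1.3, -0.9]
finger_gap: 0.0141
```

Emit:
play_rows:
  increments: [235,0.35,0.07,0.85,0,235,0.41,0.08,0.82,0,235,0.47,0.09,0.8,0,235,0.53,0.1,0.77,0,235,0,0,0,0]

```text
time: 6.95
position: [0.5287, 0.0022, 0.1204]
orientation: [0.464, 0.559, -0.533, -0.435]
contact_force: [0.6, 0.1, -2.3]
finger_gap: 0.014
```

```bash
python3 - <<'E'
from h import *
shot('wrist','w6');shot('side','s6')
E
python3 -c "
import cv2
b=cv2.imread('pics/s6.png')[100:290,230:430];cv2.imwrite('pics/c6.png',cv2.resize(b,None,fx=3.1,fy=3.1,interpolation=2))"
```

```text
6.95 [0.5287 0.0022 0.1204] 101.07 [ 0.56  0.14 -2.3 ] 0.014
7.0 [0.5283 0.0022 0.1199] 101.06 [ 0.21 -0.33 -0.97] 0.0137
```

View pics/c6.png

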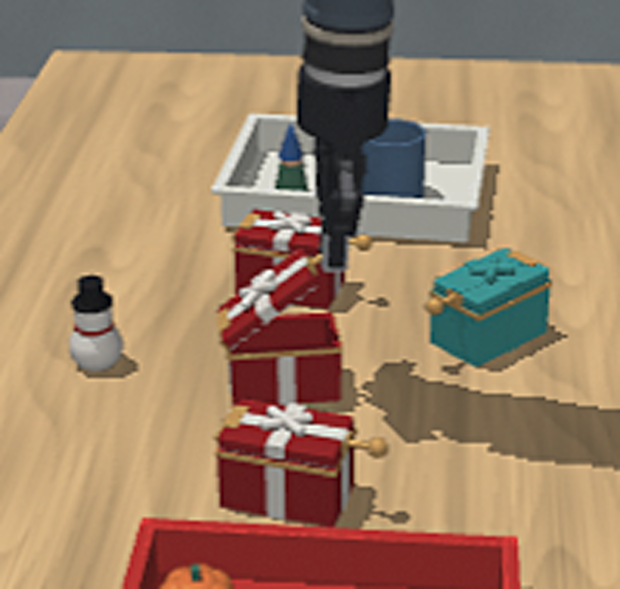

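Emit:
play_rows:
  increments: [110,0,0,0,0,110,0,0,0,0,110,-1.5,-0.3,0,0,110,-2.5,-0.5,0,0,110,-1.5,-0.3,0,0]

```text
time: 7.68
position: [0.471, -0.0097, 0.1192]
orientation: [0.463, 0.558, -0.534, -0.435]
contact_force: [0.4, -0.1, -0.4]
finger_gap: 0.0488
```

```bash
python3 - <<'E'
from h import *
shot('wrist','w7');shot('side','s7')
E
python3 -c "
import cv2
b=cv2.imread('pics/s7.png')[100:290,230:430];cv2.imwrite('pics/c7.png',cv2.resize(b,None,fx=3.1,fy=3.1,interpolation=2))"
```

```text
7.675 [ 0.471  -0.0097  0.1192] 101.05 [ 0.38 -0.06 -0.42] 0.0488
7.725 [ 0.4694 -0.0098  0.1191] 101.03 [-1.47 -0.27 -0.06] 0.0486
```

View pics/c7.png

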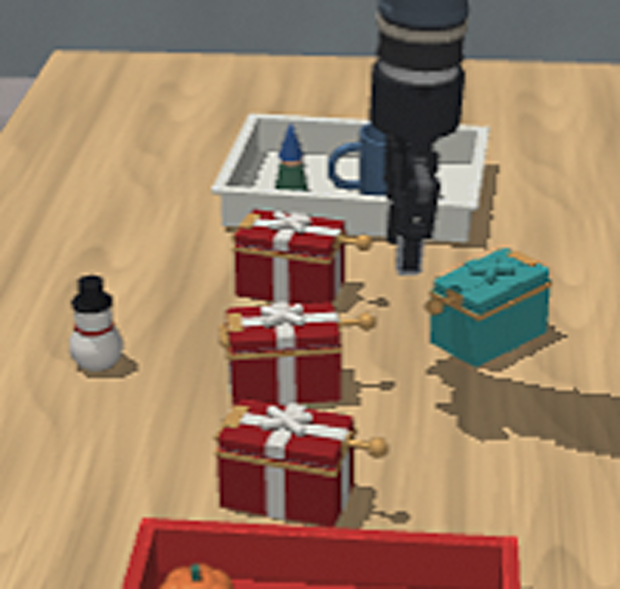

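View pics/w7.png

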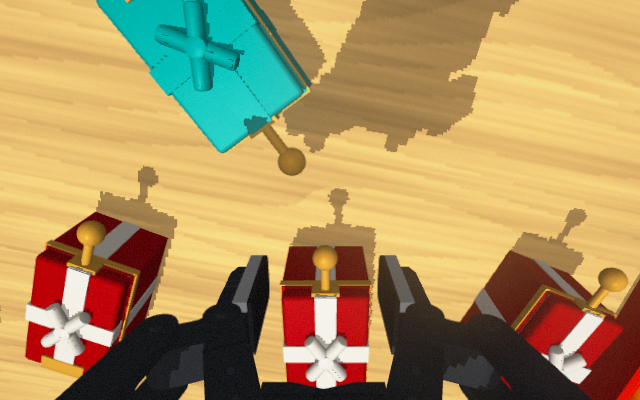

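```bash
cat >> h.py <<'E'
def knobpos(tag,px,z=.061):
    v=np.load(f'pics/{tag}.npy');c=cam('wrist',dict(position=v[:3],orientation=v[3:]));return onz(c,px,z)
E
python3 -c "
from h import *
print(knobpos('w7',(324.5,258)),'R',knobpos('w7',(91,234)),'L',knobpos('w7',(612,280)))"
python3 arc.py 11 0 1.0 8;python3 arc.py 11 1.0 1.72 7
```

```text
[ 0.49843376 -0.00328184  0.061     ] R [ 0.51081588 -0.15060051  0.061     ] L [0.47829001 0.18661834 0.061     ]
0.17 0.03 1.55
0.36 0.07 1.52
0.54 0.11 1.46
0.72 0.14 1.38
0.88 0.17 1.28
1.03 0.2 1.16
1.16 0.23 1.02
1.28 0.25 0.86
cum x,y,z cm 6.134469969137296 1.1924201689969578 10.238744187698655
1.12 0.22 0.58
1.18 0.23 0.46
1.22 0.24 0.34
1.25 0.24 0.21
1.26 0.24 0.08
1.26 0.25 -0.06
1.25 0.24 -0.19
cum x,y,z cm 8.537568135706845 1.6595351335030313 1.4285411742705367
```

Emit:
play_rows:
  increments: [110,1.5,0.35,-0.5,0,110,1.5,0.35,-1.5,0,110,0,0,-2.0,0,110,0,0,-1.8,0,110,0,0,-1.0,0]

```text
time: 8.4
position: [0.5065, -0.0028, 0.0519]
orientation: [0.466, 0.559, -0.532, -0.433]
contact_force: [0.1, -1.0, 0.3]
finger_gap: 0.0483
```

Emit:
play_rows:
  increments: [150,-0.65,-0.05,-0.4,0,190,0,0,-0.1,0]

```text
time: 8.65
position: [0.4996, -0.0032, 0.0463]
orientation: [0.466, 0.559, -0.532, -0.433]
contact_force: [0.6, -0.3, 0.4]
finger_gap: 0.0218
```

Emit:
play_rows:
  increments: [235,0,0,0,0,235,0,0,0,0,235,0.13,0.02,1.2,0,235,0.25,0.05,1.2,0,235,0.36,0.07,1.15,0,235,0.48,0.09,1.1,0,235,0.58,0.11,1.1,0,235,0.68,0.13,1.0,0]

```text
time: 9.65
position: [0.5272, 0.0022, 0.1203]
orientation: [0.467, 0.56, -0.531, -0.432]
contact_force: [1.4, 0.8, -1.4]
finger_gap: 0.0138
```

```bash
cat > lid.py <<'E'
# estimate lid angle from TCP pos given hinge xy, box yaw, knob-TCP offset z
import sys
from h import *
hx,hy,yd,dz=map(float,sys.argv[1:5]);o=sensors.get_obs();p=o['position'];u=np.array([np.cos(np.radians(yd)),np.sin(np.radians(yd))])
d=p[:2]-[hx,hy];a=np.arctan2(p[2]+dz-.055,-(d@u));print(o['time'],p.round(4),'th',(a-.048).round(3),'rad',np.hypot(p[2]+dz-.055,d@u).round(4),'lat',(d@[-u[1],u[0]]).round(4),'F',o['contact_force'].round(2),'gap',o['finger_gap'])
E
python3 lid.py .6220 .0205 11 .0155; python3 arc.py 11 .75 1.2 5
```

```text
9.65 [0.5272 0.0022 0.1203] th 0.649 rad 0.1259 lat 0.0001 F [ 1.43  0.85 -1.37] gap 0.013820485636033499
0.82 0.16 0.75
0.89 0.17 0.67
0.94 0.18 0.59
0.99 0.19 0.5
1.03 0.2 0.4
cum x,y,z cm 4.677761069210843 0.909264642705588 2.90720932564075
```

```bash
python3 arc.py 11 .65 1.75 11
```

```text
0.83 0.16 0.92
0.92 0.18 0.83
1.0 0.19 0.73
1.06 0.21 0.62
1.12 0.22 0.51
1.16 0.23 0.4
1.2 0.23 0.28
1.22 0.24 0.15
1.23 0.24 0.03
1.22 0.24 -0.1
1.21 0.23 -0.22
cum x,y,z cm 12.174338432191282 2.3664516679965484 4.148483278992049
```

Emit:
play_rows:
  increments: [235,0.83,0.16,0.92,0,235,0.92,0.18,0.83,0,235,1.0,0.19,0.73,0,235,1.06,0.21,0.62,0,235,1.12,0.22,0.51,0,235,1.16,0.23,0.4,0]

```text
time: 10.4
position: [0.5911, 0.015, 0.1629]
orientation: [0.466, 0.559, -0.532, -0.433]
contact_force: [0.5, 0.2, -3.0]
finger_gap: 0.0139
```

```bash
python3 lid.py .6220 .0205 11 .0155
```

```text
10.4 [0.5911 0.015  0.1629] th 1.274 rad 0.1273 lat 0.0005 F [ 0.54  0.18 -3.02] gap 0.013873893904910317
```

Emit:
play_rows:
  increments: [235,1.2,0.23,0.15,0,235,1.22,0.24,0.05,0,235,1.23,0.24,-0.05,0,235,1.22,0.24,-0.15,0,235,1.2,0.23,-0.2,0]

```text
time: 11.02
position: [0.6547, 0.0277, 0.1635]
orientation: [0.466, 0.559, -0.532, -0.433]
contact_force: [-1.6, -0.4, -2.0]
finger_gap: 0.0143
```

```bash
python3 lid.py .6220 .0205 11 .0155
```

```text
11.025 [0.6547 0.0277 0.1635] th 1.786 rad 0.1284 lat 0.0008 F [-1.57 -0.41 -1.97] gap 0.014346785795200618
```

Emit:
play_rows:
  increments: [110,0,0,0,0,110,0,0,0.2,0,110,0,0,1.5,0,110,-1,-0.5,2.0,-2,110,-2.3,-2.7,0.5,-4,110,-2.3,-2.7,0,-4,110,-2.3,-2.7,0,-4,110,-2.3,-2.7,-0.5,-4]

```text
time: 12.02
position: [0.5512, -0.0885, 0.215]
orientation: [0.555, 0.478, -0.452, -0.509]
contact_force: [0.6, -0.1, -0.2]
finger_gap: 0.0484
```

```bash
python3 - <<'E'
from h import *
shot('wrist','w8')
E
```

```text
12.025 [ 0.5512 -0.0885  0.215 ] 82.28 [ 0.62 -0.07 -0.17] 0.0484
```

View pics/w8.png

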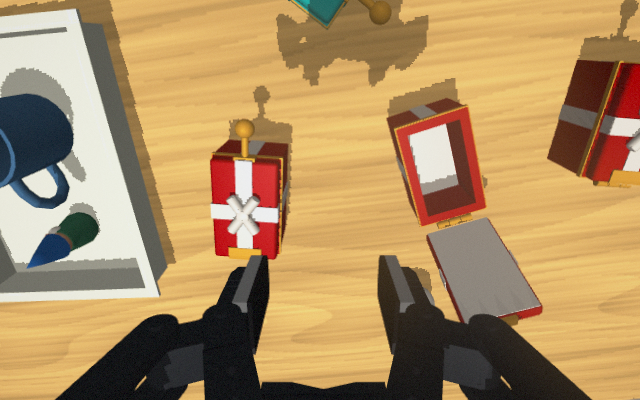

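```bash
python3 -c "
from h import *
k=knobpos('w8',(244.5,129));b=knobpos('w8',(243.5,213),.075);h=knobpos('w8',(245,254),.067);d=b-k;print(k,b,h,np.degrees(np.arctan2(d[1],d[0])),np.linalg.norm(d[:2]));d=h-k;print(np.degrees(np.arctan2(d[1],d[0])))"
```

```text
[ 0.51022044 -0.15023588  0.061     ] [ 0.57867795 -0.16324836  0.075     ] [ 0.62372156 -0.17379044  0.067     ] -10.762450446387016 0.06968325013752592
-11.724007589370197
```

Emit:
play_rows:
  increments: [110,-1.1,-1.55,-2.5,-0.7,110,-1.1,-1.55,-3.0,-0.7,110,-1.1,-1.55,-3.0,-0.7,110,-1.1,-1.55,-2.5,-0.7]

```text
time: 12.58
position: [0.5049, -0.1576, 0.115]
orientation: [0.575, 0.462, -0.435, -0.516]
contact_force: [0.1, 0.2, -1.0]
finger_gap: 0.0485
```

```bash
python3 - <<'E'
from h import *
shot('wrist','w9')
E
```

```text
12.575 [ 0.5049 -0.1576  0.115 ] 78.77 [ 0.07  0.21 -0.97] 0.0485
```

View pics/w9.png

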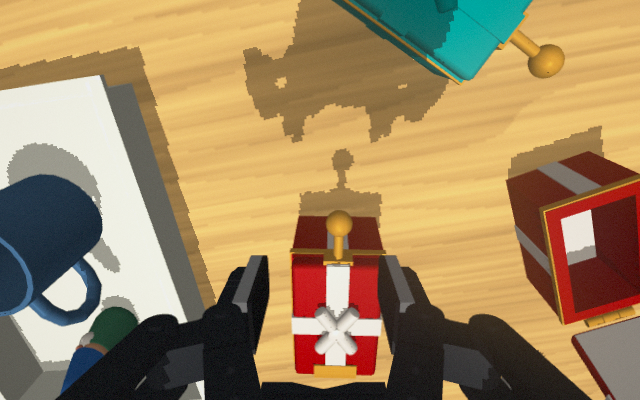

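```bash
python3 -c "
from h import *
print(knobpos('w9',(339.5,223.5)))
v=np.load('pics/w9.npy');print(Ro.from_quat(v[3:]).as_matrix().round(3))"
```

```text
[ 0.51010314 -0.14983892  0.061     ]
[[ 0.195  0.082 -0.977]
 [ 0.981 -0.04   0.192]
 [-0.023 -0.996 -0.088]]
```

Emit:
play_rows:
  increments: [110,0.2,0.4,-1.8,0.3,110,0,0.3,-1.8,0.3,110,0,0,-1.6,0,110,0,0,-1.0,0]

```text
time: 13.12
position: [0.5064, -0.1505, 0.0504]
orientation: [0.573, 0.464, -0.438, -0.514]
contact_force: [-0.7, 0.1, -0.7]
finger_gap: 0.0483
```

Emit:
play_rows:
  increments: [150,0.4,0,-0.4,0,185,0.1,0,-0.1,0]

```text
time: 13.38
position: [0.5116, -0.1499, 0.0442]
orientation: [0.573, 0.464, -0.438, -0.514]
contact_force: [-0.2, 0.4, 0.6]
finger_gap: 0.0235
```

```bash
python3 arc.py -10.8 0 .6 7
```

```text
0.1 -0.02 1.07
0.18 -0.04 1.06
0.27 -0.05 1.04
0.36 -0.07 1.01
0.44 -0.08 0.97
0.52 -0.1 0.93
0.6 -0.11 0.88
cum x,y,z cm 2.476799083078144 -0.47247469394274744 6.950699348396151
```

Emit:
play_rows:
  increments: [235,0,0,0,0,235,0,0,0,0]

```text
time: 13.62
position: [0.5117, -0.15, 0.0446]
orientation: [0.573, 0.464, -0.438, -0.514]
contact_force: [-0.6, -0.2, 0.1]
finger_gap: 0.0138
```

Emit:
play_rows:
  increments: [235,0.1,-0.02,1.0,0,235,0.18,-0.04,1.0,0,235,0.27,-0.05,1.0,0,235,0.36,-0.07,1.0,0,235,0.44,-0.08,0.95,0,235,0.52,-0.1,0.9,0,235,0.5,-0.1,0.75,0]

```text
time: 14.5
position: [0.5378, -0.1556, 0.1163]
orientation: [0.574, 0.465, -0.438, -0.514]
contact_force: [1.1, 0.5, -1.5]
finger_gap: 0.014
```

```bash
python3 - <<'E'
from h import *
shot('side','s10')
E
python3 -c "
import cv2
b=cv2.imread('pics/s10.png')[100:290,230:430];cv2.imwrite('pics/c10.png',cv2.resize(b,None,fx=3.1,fy=3.1,interpolation=2))"
```

```text
14.5 [ 0.5378 -0.1556  0.1163] 79.31 [ 1.09  0.46 -1.49] 0.014
```

View pics/c10.png

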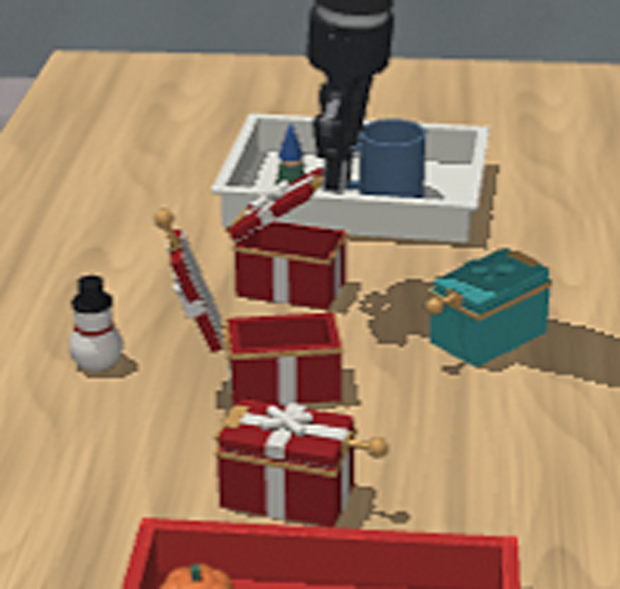

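Side view: M hangs fully open and R's lid is raised about 0.65 rad. Releasing R.

Emit:
play_rows:
  increments: [110,0,0,0,0,110,0,0,0,0,110,-1.5,0.3,0,0,110,-2.5,0.5,0,0,110,-1.5,0.3,0,0]

```text
time: 15.18
position: [0.483, -0.1444, 0.1171]
orientation: [0.574, 0.465, -0.437, -0.513]
contact_force: [-0.3, -0.5, 0.2]
finger_gap: 0.0487
```

```bash
python3 - <<'E'
from h import *
shot('wrist','w11');shot('side','s11')
E
python3 -c "
import cv2
b=cv2.imread('pics/s11.png')[100:290,230:430];cv2.imwrite('pics/c11.png',cv2.resize(b,None,fx=3.1,fy=3.1,interpolation=2))"
```

```text
15.175 [ 0.483  -0.1444  0.1171] 79.35 [-0.3  -0.54  0.22] 0.0487
15.225 [ 0.4814 -0.1439  0.1169] 79.34 [-0.9   0.8  -0.03] 0.0488
```

View pics/c11.png

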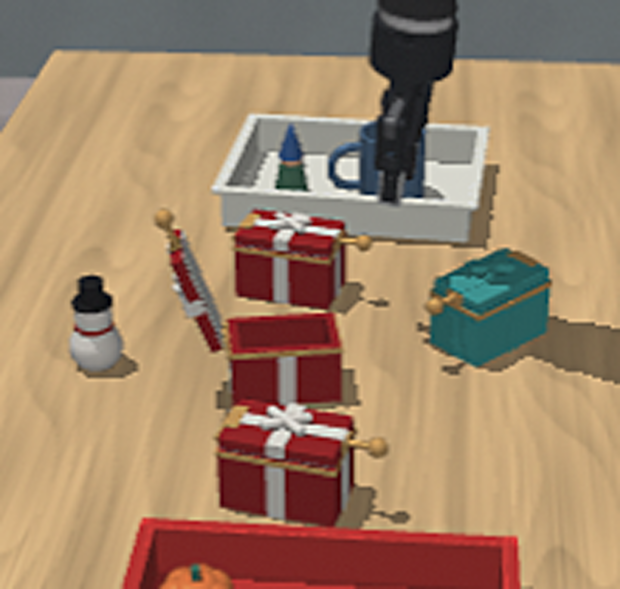

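View pics/w11.png

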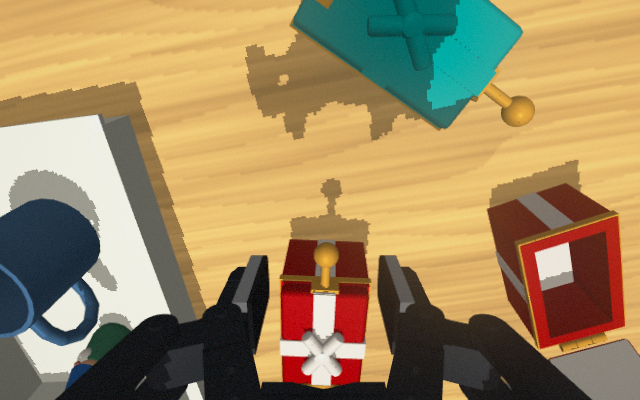

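```bash
python3 -c "
from h import *
print(knobpos('w11',(326,256)))"
```

```text
[ 0.51082749 -0.14910482  0.061     ]
```

Emit:
play_rows:
  increments: [110,1.4,-0.3,-0.5,0,110,1.2,-0.3,-1.5,0,110,0,0,-2.0,0,110,0,0,-1.8,0,110,0,0,-1.0,0]

```text
time: 15.9
position: [0.5174, -0.1527, 0.0473]
orientation: [0.576, 0.467, -0.436, -0.511]
contact_force: [0.5, 0.0, 0.4]
finger_gap: 0.0482
```

Emit:
play_rows:
  increments: [150,-0.5,0.2,0,0,190,-0.05,0.05,-0.1,0]

```text
time: 16.15
position: [0.5121, -0.15, 0.0454]
orientation: [0.576, 0.466, -0.436, -0.511]
contact_force: [0.2, 0.7, 0.0]
finger_gap: 0.0219
```

Emit:
play_rows:
  increments: [235,0,0,0,0,235,0,0,0,0,235,0.13,-0.02,1.15,0,235,0.25,-0.05,1.15,0,235,0.36,-0.07,1.1,0,235,0.48,-0.09,1.1,0,235,0.58,-0.11,1.05,0,235,0.68,-0.13,0.95,0]

```text
time: 17.15
position: [0.5385, -0.1555, 0.1168]
orientation: [0.576, 0.466, -0.436, -0.51]
contact_force: [-0.1, -1.0, -2.3]
finger_gap: 0.014
```

```bash
python3 lid.py .6348 -.1733 -10.8 .0155; python3 arc.py -10.8 .62 1.82 11
```

```text
17.15 [ 0.5385 -0.1555  0.1168] th 0.62 rad 0.1247 lat -0.0006 F [-0.07 -1.04 -2.26] gap 0.01401134556737484
0.89 -0.17 1.02
0.99 -0.19 0.92
1.08 -0.21 0.8
1.16 -0.22 0.68
1.23 -0.23 0.55
1.28 -0.24 0.41
1.31 -0.25 0.26
1.34 -0.25 0.12
1.34 -0.26 -0.03
1.33 -0.25 -0.18
1.3 -0.25 -0.33
cum x,y,z cm 13.245800007065625 -2.526771487894531 4.212642685777403
```

Emit:
play_rows:
  increments: [235,0.89,-0.17,1.0,0,235,0.99,-0.19,0.88,0,235,1.08,-0.21,0.75,0,235,1.16,-0.22,0.62,0,235,1.23,-0.23,0.5,0,235,1.28,-0.24,0.37,0]

```text
time: 17.9
position: [0.61, -0.1703, 0.1625]
orientation: [0.578, 0.466, -0.435, -0.509]
contact_force: [-0.7, -0.4, -3.0]
finger_gap: 0.0139
```

```bash
python3 lid.py .6348 -.1733 -10.8 .0155
```

```text
17.9 [ 0.61   -0.1703  0.1625] th 1.323 rad 0.1255 lat -0.0017 F [-0.66 -0.43 -2.97] gap 0.013921531126559092
```

Emit:
play_rows:
  increments: [235,1.25,-0.21,0.2,0,235,1.27,-0.21,0.05,0,235,1.27,-0.21,-0.08,0,235,1.25,-0.21,-0.18,0,235,0.8,-0.15,-0.2,0]

```text
time: 18.52
position: [0.6729, -0.1818, 0.1611]
orientation: [0.579, 0.466, -0.435, -0.508]
contact_force: [-0.5, -0.3, -0.9]
finger_gap: 0.0141
```

```bash
python3 lid.py .6348 -.1733 -10.8 .0155
```

```text
18.525 [ 0.6729 -0.1818  0.1611] th 1.833 rad 0.1277 lat -0.0012 F [-0.5  -0.31 -0.87] gap 0.01407187217707474
```

Emit:
play_rows:
  increments: [110,0,0,0,0,110,0,0,0.2,0,110,0,0,1.5,0,110,0,0,3.0,0,110,-1.5,1.0,3.0,0,110,-3,3.5,0.5,0,110,-3,4.5,0,0,110,-3,4.5,0,0]

```text
time: 19.52
position: [0.5681, -0.0467, 0.255]
orientation: [0.583, 0.468, -0.43, -0.506]
contact_force: [-0.3, 0.1, 0.3]
finger_gap: 0.0488
```

Emit:
play_rows:
  increments: [110,-3,4.5,0,0,110,-2.5,4.5,0,0,110,-2,4.5,-0.5,0,110,-0.5,2.5,-1,0,110,0,0,-1,0]

```text
time: 20.15
position: [0.4847, 0.121, 0.2425]
orientation: [0.586, 0.475, -0.425, -0.501]
contact_force: [0.3, -0.3, -0.7]
finger_gap: 0.0486
```

```bash
python3 - <<'E'
from h import *
shot('wrist','w12')
E
```

```text
20.15 [0.4847 0.121  0.2425] 79.14 [ 0.33 -0.35 -0.7 ] 0.0486
```

View pics/w12.png

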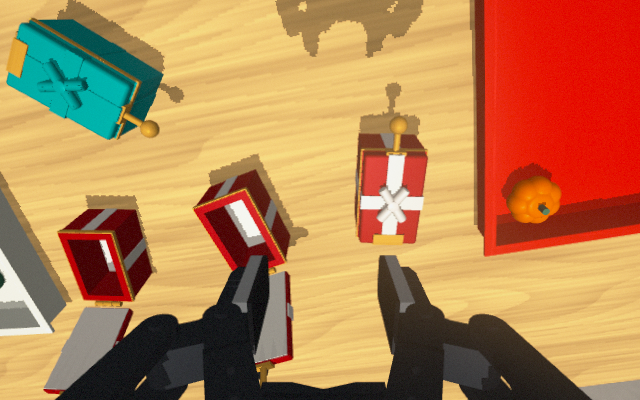

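```bash
python3 -c "
from h import *
k=knobpos('w12',(398.5,126));b=knobpos('w12',(393.5,203),.075);h=knobpos('w12',(388.5,238),.067)
for q in (b,h):
  d=q-k;print(k,q,np.degrees(np.arctan2(d[1],d[0])),np.linalg.norm(d[:2]))
v=np.load('pics/w12.npy');print(Ro.from_quat(v[3:]).as_matrix()[:,1])
for p in [(481,2),(487,254),(640,236)]: print(knobpos('w12',p,.045))
print('pump',knobpos('w12',(535,201),.025))"
```

```text
[0.4785623  0.18621263 0.061     ] [0.54667874 0.1726356  0.075     ] -11.272513811900742 0.069456349216138
[0.4785623  0.18621263 0.061     ] [0.58995019 0.16445303 0.067     ] -11.053515493710984 0.11349334881790826
[ 0.13121455 -0.04704968 -0.99023688]
[0.39329235 0.26406459 0.045     ]
[0.64506265 0.27112619 0.045     ]
[0.65113194 0.43563304 0.045     ]
pump [0.5989367  0.32947445 0.025     ]
```

Emit:
play_rows:
  increments: [110,-0.2,1.3,-2.0,0,110,-0.2,1.3,-2.5,0,110,-0.2,1.3,-2.5,0,110,-0.2,1.3,-2.5,0,110,-0.1,1.0,-2.5,0,110,0,0,-1.0,0]

```text
time: 20.95
position: [0.4799, 0.1762, 0.1129]
orientation: [0.591, 0.473, -0.42, -0.501]
contact_force: [-0.0, -0.5, 0.4]
finger_gap: 0.0485
```

```bash
python3 - <<'E'
from h import *
shot('wrist','w13')
v=np.load('pics/w13.npy');print(Ro.from_quat(v[3:]).as_matrix()[:,1])
E
```

```text
20.95 [0.4799 0.1762 0.1129] 78.42 [-0.02 -0.48  0.44] 0.0485
[ 0.13812984 -0.05123522 -0.98908801]
```

View pics/w13.png

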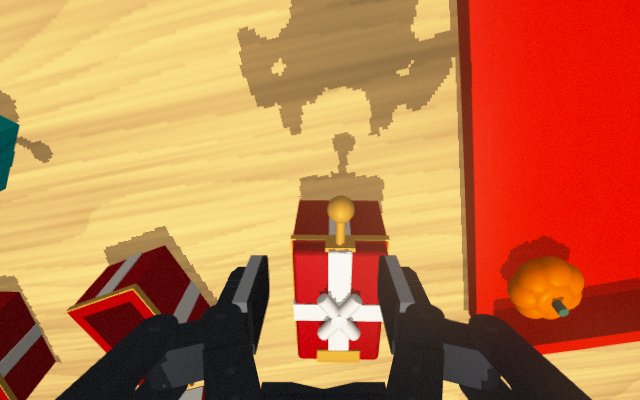

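```bash
python3 -c "
from h import *
k=knobpos('w13',(341,208.5));print(k, 'tcp target', k+.0155*np.array([.138,-.051,-1]))"; python3 arc.py -11.2 0 .65 8
```

```text
[0.47743653 0.18617874 0.061     ] tcp target [0.47957553 0.18538824 0.0455    ]
0.09 -0.02 1.01
0.17 -0.03 1.0
0.25 -0.05 0.98
0.33 -0.06 0.96
0.4 -0.08 0.93
0.47 -0.09 0.89
0.54 -0.11 0.85
0.61 -0.12 0.8
cum x,y,z cm 2.855870737679234 -0.5654776335863884 7.439761368012203
```

Emit:
play_rows:
  increments: [110,-0.1,0.4,-1.8,0,110,-0.1,0.5,-1.8,0.3,110,0,0,-1.6,0.3,110,0,0,-1.0,0]

```text
time: 21.5
position: [0.481, 0.1835, 0.0506]
orientation: [0.591, 0.476, -0.42, -0.498]
contact_force: [0.1, -0.1, 1.0]
finger_gap: 0.0485
```

Emit:
play_rows:
  increments: [150,-0.1,0.2,-0.35,0,185,0,0,-0.1,0]

```text
time: 21.75
position: [0.4797, 0.1852, 0.0452]
orientation: [0.591, 0.476, -0.42, -0.499]
contact_force: [-0.3, 0.2, 0.4]
finger_gap: 0.0232
```

Emit:
play_rows:
  increments: [235,0,0,0,0,235,0,0,0,0,235,0.09,-0.02,0.95,0,235,0.17,-0.03,0.95,0,235,0.25,-0.05,0.95,0]

```text
time: 22.38
position: [0.4843, 0.184, 0.0752]
orientation: [0.59, 0.475, -0.42, -0.499]
contact_force: [0.8, 0.6, -1.7]
finger_gap: 0.014
```

Emit:
play_rows:
  increments: [235,0.33,-0.06,0.95,0,235,0.4,-0.08,0.92,0,235,0.47,-0.09,0.88,0,235,0.5,-0.1,0.8,0]

```text
time: 22.88
position: [0.5031, 0.1804, 0.114]
orientation: [0.591, 0.476, -0.42, -0.498]
contact_force: [1.0, -0.5, -3.4]
finger_gap: 0.0137
```

```bash
python3 lid.py .6024 .1609 -11.2 .0155;python3 - <<'E'
from h import *
shot('side','s13')
E
python3 -c "
import cv2
b=cv2.imread('pics/s13.png')[100:290,230:430];cv2.imwrite('pics/c13.png',cv2.resize(b,None,fx=3.1,fy=3.1,interpolation=2))"
```

```text
22.875 [0.5031 0.1804 0.114 ] th 0.587 rad 0.1257 lat -0.0002 F [ 0.96 -0.49 -3.4 ] gap 0.013737212549773082
22.875 [0.5031 0.1804 0.114 ] 78.76 [ 0.96 -0.49 -3.4 ] 0.0137
```

View pics/c13.png

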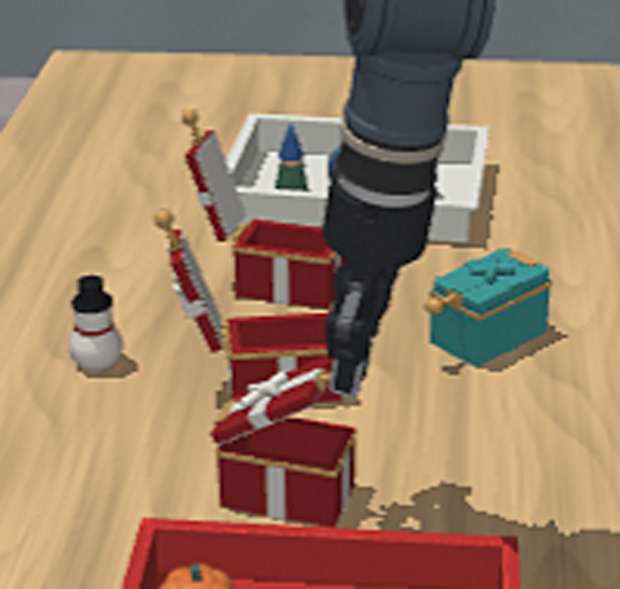

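Both other lids stand open; L's lid is at about 0.6 rad. Letting go and drawing back.

Emit:
play_rows:
  increments: [110,0,0,0,0,110,0,0,0,0,110,-1.5,0.3,0,0,110,-2.5,0.5,0,0,110,-2.0,0.4,0,0,110,0,0,0,0,110,0,0,0,0]

```text
time: 23.8
position: [0.4406, 0.1936, 0.1162]
orientation: [0.591, 0.477, -0.419, -0.498]
contact_force: [-0.7, 0.4, -0.8]
finger_gap: 0.0488
```

```bash
python3 - <<'E'
from h import *
shot('wrist','w14');shot('side','s14')
E
python3 -c "
import cv2
b=cv2.imread('pics/s14.png')[100:290,230:430];cv2.imwrite('pics/c14.png',cv2.resize(b,None,fx=3.1,fy=3.1,interpolation=2))"
```

```text
23.8 [0.4406 0.1936 0.1162] 78.8 [-0.71  0.36 -0.79] 0.0488
23.85 [0.4406 0.1935 0.1162] 78.8 [-0.34  0.55 -0.15] 0.0489
```

View pics/c14.png

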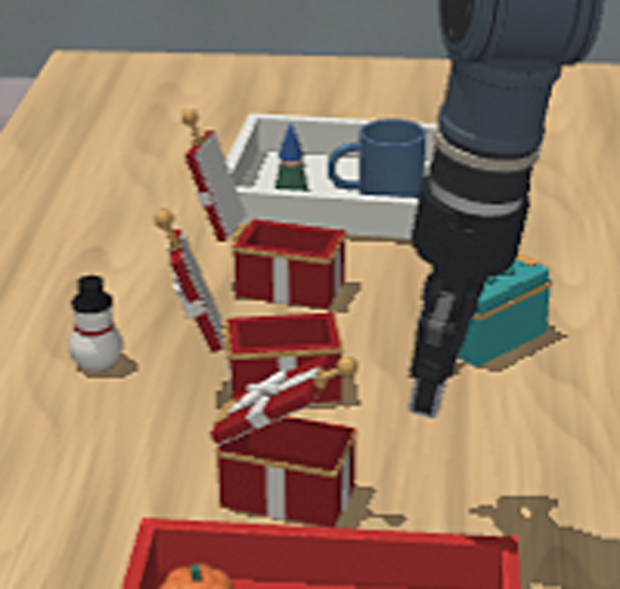

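View pics/w14.png

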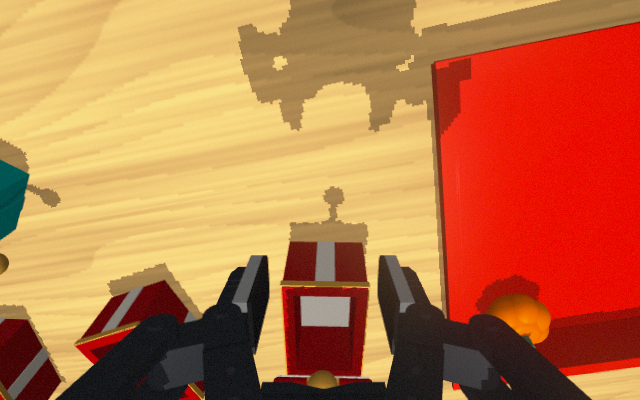

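Emit:
play_rows:
  increments: [110,0,0,0,0,110,0,0,0,0,110,0,0,0,0,110,0,0,0,0,110,2.0,-0.4,0,0,110,2.2,-0.5,0,0,110,1.5,-0.3,0,0,110,0.3,0,-0.1,0]

```text
time: 24.9
position: [0.5034, 0.1808, 0.115]
orientation: [0.591, 0.477, -0.419, -0.498]
contact_force: [-1.0, 0.7, 0.4]
finger_gap: 0.0486
```

```bash
python3 - <<'E'
from h import *
shot('wrist','w15')
E
```

```text
24.9 [0.5034 0.1808 0.115 ] 78.73 [-0.99  0.71  0.36] 0.0486
```

View pics/w15.png

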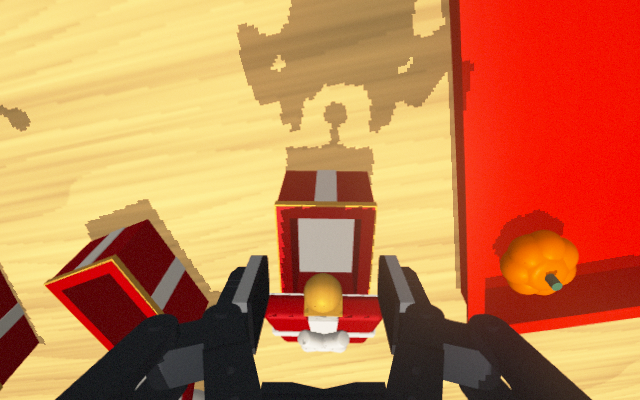

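```bash
python3 arc.py -11.2 .59 0 8
```

```text
-0.51 0.1 -0.76
-0.46 0.09 -0.8
-0.4 0.08 -0.83
-0.34 0.07 -0.86
-0.27 0.05 -0.88
-0.21 0.04 -0.9
-0.14 0.03 -0.91
-0.08 0.02 -0.92
cum x,y,z cm -2.39985927413006 0.47518493234683545 -6.850582164893394
```

Emit:
play_rows:
  increments: [235,0,0,0,0,235,0,0,0,0,235,0,0,0,0]

```text
time: 25.32
position: [0.5019, 0.1809, 0.1144]
orientation: [0.591, 0.476, -0.419, -0.498]
contact_force: [1.3, -0.2, -0.9]
finger_gap: 0.0141
```

Emit:
play_rows:
  increments: [235,-0.5,0.1,-0.76,0,235,-0.46,0.09,-0.8,0,235,-0.4,0.08,-0.83,0,235,-0.34,0.07,-0.86,0]

```text
time: 25.82
position: [0.4843, 0.1845, 0.0811]
orientation: [0.591, 0.477, -0.419, -0.497]
contact_force: [1.7, -0.4, 0.9]
finger_gap: 0.0141
```

Emit:
play_rows:
  increments: [235,-0.27,0.05,-0.88,0,235,-0.21,0.04,-0.9,0,235,-0.14,0.03,-0.9,0]

```text
time: 26.2
position: [0.4774, 0.1859, 0.0521]
orientation: [0.591, 0.477, -0.419, -0.497]
contact_force: [1.7, -0.7, 0.8]
finger_gap: 0.0137
```

```bash
python3 lid.py .6024 .1609 -11.2 .0155
```

```text
26.2 [0.4774 0.1859 0.0521] th 0.05 rad 0.1281 lat 0.0003 F [ 1.73 -0.67  0.81] gap 0.01370992389015374
```

Emit:
play_rows:
  increments: [235,0.1,-0.02,-0.6,0,235,0.1,-0.02,-0.2,0]

```text
time: 26.45
position: [0.477, 0.1861, 0.0436]
orientation: [0.59, 0.476, -0.42, -0.499]
contact_force: [-10.5, -0.5, 17.8]
finger_gap: 0.0142
```

Emit:
play_rows:
  increments: [235,0,0,-0.3,0]

```text
time: 26.58
position: [0.4772, 0.1861, 0.0432]
orientation: [0.59, 0.476, -0.42, -0.498]
contact_force: [-8.2, -2.1, 17.6]
finger_gap: 0.0139
```

```bash
python3 lid.py .6024 .1609 -11.2 .0155
python3 - <<'E'
from h import *
shot('side','s16')
E
python3 -c "
import cv2
b=cv2.imread('pics/s16.png')[160:290,260:400];cv2.imwrite('pics/c16.png',cv2.resize(b,None,fx=4.4,fy=4.4,interpolation=2))"
```

```text
26.575 [0.4772 0.1861 0.0432] th -0.019 rad 0.1277 lat 0.0004 F [-8.2  -2.1  17.55] gap 0.013893859806819658
26.575 [0.4772 0.1861 0.0432] 78.88 [-8.2  -2.1  17.55] 0.0139
```

View pics/c16.png

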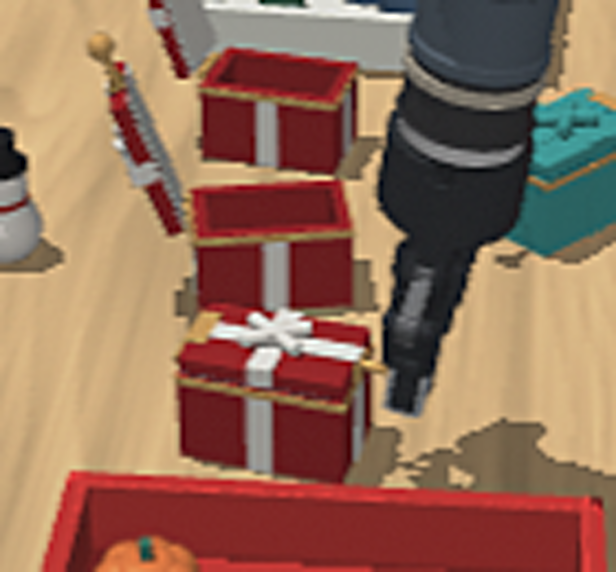

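Emit:
play_rows:
  increments: [110,0,0,0,0,90,0,0,0,0,0,0,0,1.5,0,0,0,0,3,0,0,0.5,-0.1,3,0,0,2,-0.4,1.5,0,0,2,-0.4,0,0,0,1.5,-0.3,0,0]

```text
time: 27.62
position: [0.5385, 0.1744, 0.1392]
orientation: [0.59, 0.478, -0.42, -0.498]
contact_force: [-0.3, 0.1, 0.0]
finger_gap: 0.0855
```

```bash
python3 - <<'E'
from h import *
shot('wrist','w17')
v=np.load('pics/w17.npy');print(Ro.from_quat(v[3:]).as_matrix()[:,1])
E
```

```text
27.625 [0.5385 0.1744 0.1392] 78.97 [-0.34  0.11  0.03] 0.0855
[ 0.14495716 -0.04762605 -0.98829104]
```

View pics/w17.png

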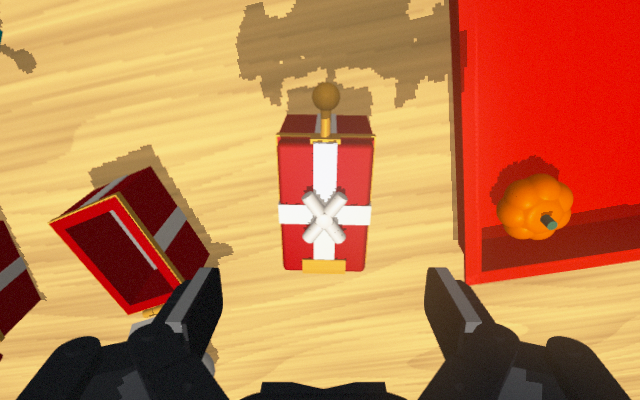

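```bash
python3 -c "
from h import *
k=knobpos('w17',(325.5,97));b=knobpos('w17',(324,217),.074);h=knobpos('w17',(323.5,265),.067)
print(k,b,h)
for q in (b,h):
  d=q-k;print(np.degrees(np.arctan2(d[1],d[0])),np.hypot(*d[:2]))
l=knobpos('w17',(279,215),.067);r=knobpos('w17',(371,215),.067);print((l+r)/2,np.hypot(*(l-r)[:2]))
for p in [(455,2),(470,280),(640,255)]: print(knobpos('w17',p,.045))
"
```

```text
[0.47757749 0.18620604 0.061     ] [0.54779265 0.17197557 0.074     ] [0.59017206 0.16331342 0.067     ]
-11.45692325779927 0.07164268623552793
-11.492669539813612 0.11489825155568191
[0.55045446 0.17192669 0.067     ] 0.05981293490526241
[0.44318244 0.265039   0.045     ]
[0.64264566 0.27155921 0.045     ]
[0.64218987 0.40146488 0.045     ]
```

Emit:
play_rows:
  increments: [0,0.4,-0.15,-1.5,-0.2,0,0.3,-0.1,-2.0,-0.2,0,0.1,-0.1,-2.0,0,0,0,0,-2.0,0]

```text
time: 28.18
position: [0.5484, 0.1706, 0.0622]
orientation: [0.592, 0.476, -0.416, -0.499]
contact_force: [0.9, 0.6, 0.9]
finger_gap: 0.0855
```

Emit:
play_rows:
  increments: [0,0.1,0,-1.5,0,0,0.1,0.05,-1.3,0,0,0,0,-0.8,0]

```text
time: 28.55
position: [0.5474, 0.1708, 0.0211]
orientation: [0.591, 0.475, -0.418, -0.5]
contact_force: [0.2, -0.1, -0.3]
finger_gap: 0.0855
```

```bash
python3 - <<'E'
from h import *
shot('wrist','w18')
v=np.load('pics/w18.npy');print(Ro.from_quat(v[3:]).as_matrix()[:,1])
E
```

```text
28.55 [0.5474 0.1708 0.0211] 78.51 [ 0.24 -0.09 -0.28] 0.0855
[ 0.14288754 -0.04925667 -0.98851248]
```

View pics/w18.png

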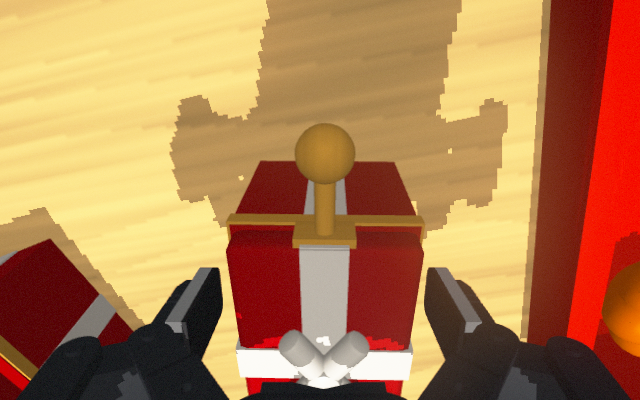

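Emit:
play_rows:
  increments: [0,0.4,0,-0.1,0.2,40,0.05,0,0,0,60,0,0,0,0,120,0,0,0,0,120,0,0,0,0]
  newtons: 45

```text
time: 29.22
position: [0.5533, 0.1709, 0.0213]
orientation: [0.591, 0.476, -0.419, -0.499]
contact_force: [0.7, -0.3, -2.5]
finger_gap: 0.0594
```

Emit:
play_rows:
  increments: [120,0,0,0.6,0,120,0,0,1.2,0,120,0,0,1.5,0,120,0,0,1.5,0,120,0,0,1.5,0,120,0,0,1.5,0]

```text
time: 29.98
position: [0.5483, 0.1703, 0.0993]
orientation: [0.589, 0.474, -0.422, -0.501]
contact_force: [0.6, -0.1, -5.7]
finger_gap: 0.0591
```

```bash
python3 - <<'E'
from h import *
o=sensors.get_obs();print(Ro.from_quat(o['orientation']).as_matrix()[:,1])
shot('side','s19')
E
python3 -c "
import cv2
b=cv2.imread('pics/s19.png')[130:370,220:430];cv2.imwrite('pics/c19.png',cv2.resize(b,None,fx=2.5,fy=2.5,interpolation=2))"
```

```text
[ 0.13458955 -0.04961497 -0.98965853]
29.975 [0.5483 0.1703 0.0993] 78.74 [ 0.6  -0.08 -5.72] 0.0591
```

View pics/c19.png

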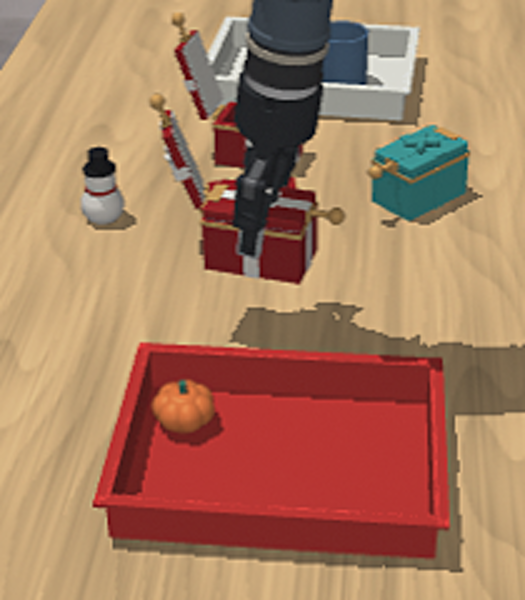

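Emit:
play_rows:
  increments: [120,-0.5,1.2,0.1,1,120,-0.9,2.2,0.1,1.4,120,-1.0,2.4,0,1.4,120,-1.0,2.4,0,1.4,120,-1.0,2.4,0,1.4,120,-1.0,2.4,0,1.4,120,-1.0,2.4,0,1.4,120,-0.8,1.8,0,1.2]

```text
time: 31.02
position: [0.4706, 0.351, 0.1014]
orientation: [0.538, 0.529, -0.469, -0.459]
contact_force: [-0.5, 0.1, -6.8]
finger_gap: 0.0591
```

```bash
python3 - <<'E'
from h import *
o=sensors.get_obs();print(Ro.from_quat(o['orientation']).as_matrix()[:,1])
shot('side','s20');shot('wrist','w20')
E
python3 -c "
import cv2
b=cv2.imread('pics/s20.png')[130:370,220:430];cv2.imwrite('pics/c20.png',cv2.resize(b,None,fx=2.5,fy=2.5,interpolation=2))"
```

```text
[ 0.13890588 -0.01960278 -0.99011155]
31.025 [0.4706 0.351  0.1014] 89.98 [-0.53  0.12 -6.79] 0.0591
31.075 [0.4693 0.3535 0.1013] 90.15 [-0.33  1.84 -6.68] 0.0588
```

View pics/c20.png

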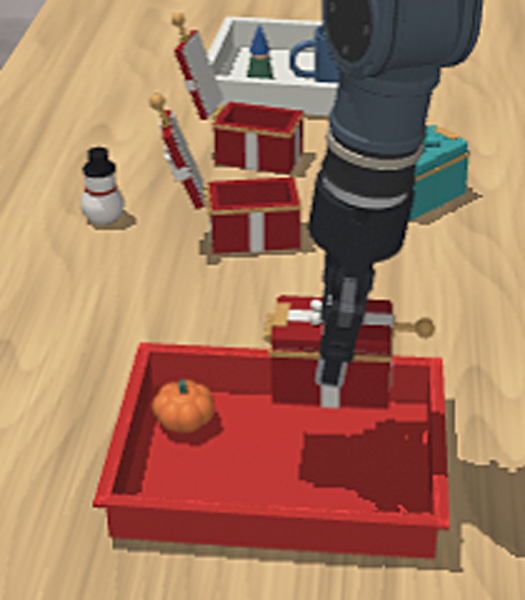

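View pics/w20.png

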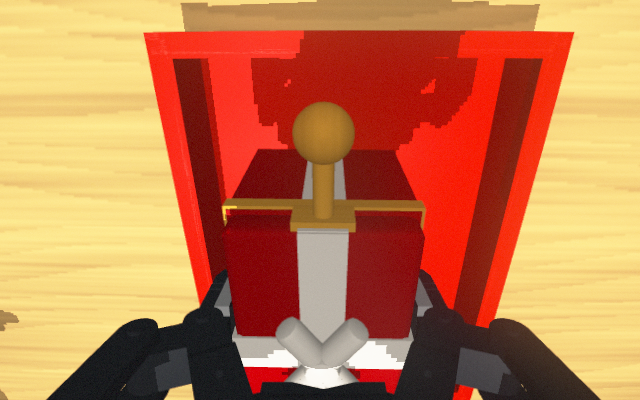

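Emit:
play_rows:
  increments: [120,-0.3,0.7,0,0,120,-0.2,0.7,-0.5,0,120,-0.1,0.2,-1.2,0,120,-0.1,0,-1.5,0,120,-0.1,0,-1.5,0,120,-0.1,0,-1.0,0]

```text
time: 31.88
position: [0.4608, 0.3671, 0.0396]
orientation: [0.538, 0.528, -0.47, -0.459]
contact_force: [-0.0, 0.3, -5.4]
finger_gap: 0.0591
```

```bash
python3 - <<'E'
from h import *
o=sensors.get_obs();print(o['position'],Ro.from_quat(o['orientation']).as_matrix()[:,1])
E
```

```text
[0.46080995 0.36706613 0.03964442] [ 0.13768598 -0.02077318 -0.99025807]
```

Emit:
play_rows:
  increments: [120,0.25,0,-0.4,0,120,0.25,0,-0.4,0,120,0,0,-0.3,0]

```text
time: 32.25
position: [0.4658, 0.3663, 0.0268]
orientation: [0.539, 0.527, -0.47, -0.459]
contact_force: [0.3, 0.7, -6.7]
finger_gap: 0.0594
```

Emit:
play_rows:
  increments: [120,0,0,-0.15,0]

```text
time: 32.38
position: [0.4661, 0.3664, 0.0258]
orientation: [0.539, 0.528, -0.47, -0.459]
contact_force: [-3.0, -0.9, -2.2]
finger_gap: 0.0593
```

Emit:
play_rows:
  increments: [120,0,0,-0.12,0]

```text
time: 32.5
position: [0.4666, 0.3668, 0.0257]
orientation: [0.539, 0.528, -0.469, -0.459]
contact_force: [-2.3, -0.4, -0.4]
finger_gap: 0.0594
```

Contact made and the weight is taken. Look before release.

```bash
python3 - <<'E'
from h import *
o=sensors.get_obs();print(Ro.from_quat(o['orientation']).as_matrix()[:,1])
shot('side','s21')
E
python3 -c "
import cv2
b=cv2.imread('pics/s21.png')[220:370,240:420];cv2.imwrite('pics/c21.png',cv2.resize(b,None,fx=3.5,fy=3.5,interpolation=2))"
```

```text
[ 0.1382404  -0.02100012 -0.99017604]
32.5 [0.4666 0.3668 0.0257] 89.9 [-2.33 -0.39 -0.36] 0.0594
```

View pics/c21.png

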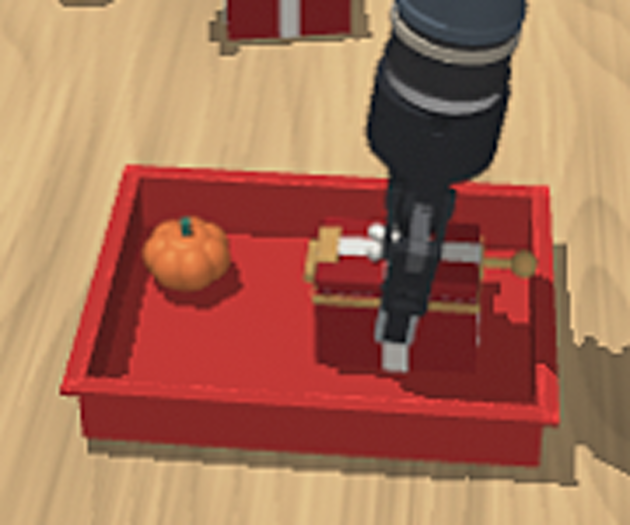

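Emit:
play_rows:
  increments: [120,0,0,-0.15,0]

```text
time: 32.67
position: [0.4671, 0.3671, 0.0256]
orientation: [0.539, 0.529, -0.469, -0.459]
contact_force: [-3.5, -2.0, 1.8]
finger_gap: 0.0594
```

Emit:
play_rows:
  increments: [70,0,0,0,0,40,0,0,0,0,15,0,0,0,0,15,0,0,0,0,15,0,0,0.8,0,15,0,0,2,0,15,0,0,3,0]

```text
time: 33.55
position: [0.4687, 0.3679, 0.0862]
orientation: [0.539, 0.53, -0.467, -0.458]
contact_force: [-0.2, -0.4, 0.3]
finger_gap: 0.0804
```

Emit:
play_rows:
  increments: [15,0,0,3,0,15,-1,-0.5,3,0,15,-3,-2,3,0,15,-4,-3,2,0,15,-4,-3,1,0,15,-3,-3,0,0]

```text
time: 34.3
position: [0.3189, 0.2527, 0.2178]
orientation: [0.54, 0.534, -0.462, -0.457]
contact_force: [0.1, -0.6, -0.0]
finger_gap: 0.0804
```

```bash
python3 - <<'E'
from h import *
shot('side','s22');shot('wrist','w22');shot('scene','e22')
E
python3 -c "
import cv2
b=cv2.imread('pics/s22.png')[130:370,220:430];cv2.imwrite('pics/c22.png',cv2.resize(b,None,fx=2.5,fy=2.5,interpolation=2))"
```

```text
34.3 [0.3189 0.2527 0.2178] 89.9 [ 0.1  -0.56 -0.02] 0.0804
34.35 [0.3148 0.2494 0.2172] 89.89 [-4.47 -2.15 -1.17] 0.0801
34.4 [0.3173 0.2513 0.217 ] 89.84 [-0.55  0.16 -0.77] 0.0802
```

View pics/c22.png

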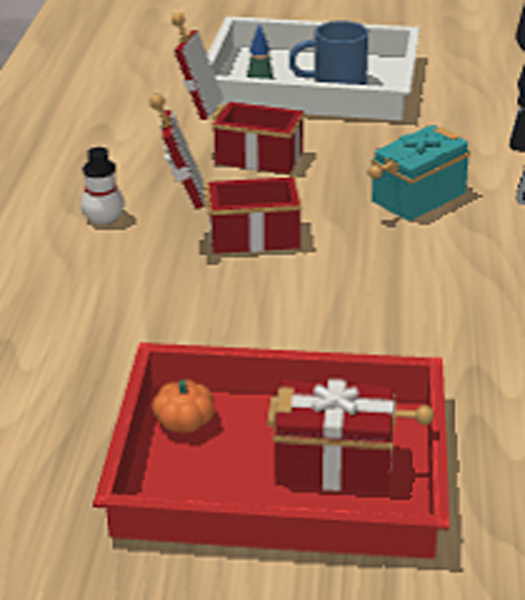

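View pics/w22.png

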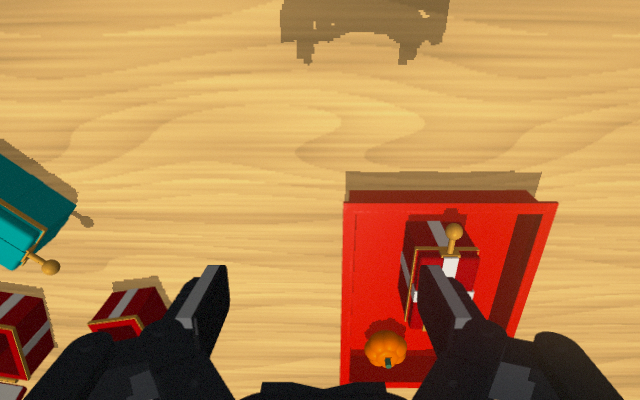

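View pics/e22.png

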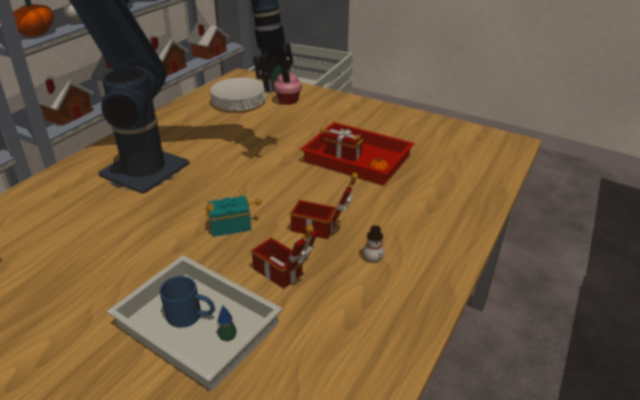

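```bash
python3 - <<'E'
from h import *
s=cam('side')
for n,p in (('M',(.5706,.0106,np.radians(11))),('R',(.5826,-.1637,np.radians(-10.8)))):
    print(n,[(t,proj(s,boxpts(*p,lid=t)['knob']).round(1).tolist()) for t in (1.6,1.75,1.9)])
print('seen M',(220+157/2.5,130+101/2.5),'R',(220+179/2.5,130+19/2.5))
from rig import job
print(job.job_done())
E
```

```text
M [(1.6, [[297.7, 167.0]]), (1.75, [[290.6, 168.4]]), (1.9, [[283.7, 170.7]])]
R [(1.6, [[303.7, 136.7]]), (1.75, [[297.7, 137.0]]), (1.9, [[292.0, 138.2]])]
seen M (282.8, 170.4) R (291.6, 137.6)
the job is handed in; nothing more can be done
None
```

I tried all three red boxes. One was stiff and is now in the reject tray; the other two are good and stand open where they were. I handed the job in at about 34 s of the 72 s allowed.

- **Middle box and the box by the white tray:** I raised each lid to about 0.6 rad and let go. Both dropped shut, so both are good. I then led each lid past upright, and it fell open against its stop. In the last picture both knobs sit within about 1 px of where they would be at 1.9 rad.
- **Box by the red tray:** its lid hung by itself for over a second after I let go, so it is stiff. I led it shut by the knob and pressed it down with about 18 N. I then carried the box over and set it upright in the free -x half of the red tray, lid shut and clear of the pumpkin.
- **Bystanders:** the last side and scene views show the gnome, mug, snowman, pumpkin and turquoise box where they were. The gripper is away from everything.

**Went wrong:**
- My first pinch on the middle box's knob missed, and the fingers ended just above the lid. I checked that the box had not moved, then repeated the approach more slowly.
- The tool gradually tilted to about 8° over the moves. The tilt stayed nearly constant while I carried the stiff box, so the box stayed level.

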